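Top up the battery charging station from the carton

ROBOT

A 7-joint arm with a two-finger parallel gripper is mounted at the origin on the work surface. World frame = base frame: x ahead of the robot, y to its left, z up, the work surface at z = 0. Lengths are in m, angles in rad, forces in N, time in s.
With the tool pointing down it reaches from about 0.35 to 0.9 m from the base axis. Payload 8.1 kg.
Tool frame: the origin (TCP) lies midway between the tips of the shut fingers; the grasp point (between the pads) lies 19 mm behind it; z points along the fingers, y is the line along which they close (so a half turn about z gives the same grasp; the last joint's range is limited). The gripper opens to 92 mm and grips with 3 to 60 N. Pads are 19 mm wide; open, the fingers measure 130 mm over their backs; the gripper's body (75 mm by 190 mm) begins 47 mm behind the grasp point.
Start: joints at [-1.25, 0.434, 0.025, 1.573, -0.012, 1.134, -0.075], TCP at [0.257, 0.57, 0.204] pointing down, gripper open.
Joint ranges: [-2.62, 2.62], [-0.44, 2.09], [-1.27, 1.32], [0.08, 2.57], [-1.32, 4.46], [0.12, 2], [-2.74, 2.74]. Speed limits (rad/s): [2.22, 2.22, 3.01, 3.01, 3.14, 3.14, 3.14].

INTERFACE

Orientations are given as a rotation vector (axis times angle).
In Python, from cell import arm gives the robot as it stands.
- The arm moves only by the tool send_rows, never from a script. Its argument "increments" is a list of rows, each a list of 3 entries, a list of its own where there are three numbers: the finger opening in cm, from 0 to 9.18, then the shift along the tool's x, y, z in cm, then the turn, a rotation vector about the tool's x, y, z in rad. A call has 1 to 5 rows; each row shifts and turns the commanded pose from where the row before left it, along the tool's axes as they then stand; what a row does not reach is not made up. A row lasts 1/10 s, in which the tool goes at most 50 mm and 8.59 degrees, less where a joint would pass 70% of its speed; a pose out of reach is approached as far as the arm can. A call is refused whole if a number of a shift passes 5 or a number of a turn 0.15, either way. A call with a gripper value outside its range is refused whole. The fingers move at their own pace and stop on an object; "force" is the grip in N (left out, the last holds). Time passes only in rows, so rows that do not move let the fingers close. It gives the time, the measured TCP pose, the force, the opening and the grip force at its end, in the units of the state.
- arm.observe(): the state, without advancing time (a new reading comes with each control period).
- arm.get_image(name): name is "scene" or "side" or "wrist"; returns the picture (384x512x3 uint8, red, green, blue); there is no depth.
- arm.camera_params(name): a dict with "camera_matrix" (3x3 intrinsics, pixels), "k1" (the pictures are not rectified: a ray, as slopes to the right and down, at radius r is drawn at 1 + k1 r^2 times it, then the intrinsics apply), "R" (3x3) and "t" (3): a world point X has camera coordinates R X + t. Camera axes: x right, y down, z forward; pixel columns grow to the right and rows downward; lengths in m; the calibration is good to about 2 mm. A picture is of the moment at which its call begins: read the wrist's pose just before it. camera_params takes no time and is no camera call; for the wrist camera it gives the pose at the moment of the call.
- arm.sign_off(): hands the job in; it is judged then, once.
The state is a dict: "clock": time; "joints": joint angles; "dq": joint speeds; "joint_efforts": joint torques, N m; "position": TCP position; "ee_rot": TCP orientation; "force": force on the tool from outside, world axes, zero at the start; "ft_torque": the same for the moment, N m; "width": opening from 0.0 (shut) to 1.0 (fully open); "gripper_force": force on a finger pad.
Only numpy, scipy, OpenCV 4.12 (cv2) and the standard library are available. Lean on these libraries where they do the work, as an engineer would, in place of code of your own. Each camera call takes 0.05 s, during which the arm holds its last target. There are 200 camera calls.

TASK

Swing open the carton's flap and put the two spare battery packs from inside into the two empty pockets of the charging station, each pushed or settled fully home along its leaning pocket and let go. Set the packs in, do not drop them, and leave the packs that are already charging and everything else on the bench where they are.

Things in the scene. Friction and masses are not known exactly. Their poses are not given: they have to be found in the camera images.
- spare_a: Spare black battery pack, a block 56 mm (its x) x 30 mm (its y) x 100 mm (its z, length); origin at the centre of its lower end, z along its length to the upper end. About 0.24 kg. Starts upright in the carton, lower end on the carton's floor 5 mm above the table, held loosely by a low cardboard insert 30 mm high; 45 mm free on both broad sides above it.
- spare_b: Spare black battery pack, a block 56 mm (its x) x 30 mm (its y) x 100 mm (its z, length); origin at the centre of its lower end, z along its length to the upper end. About 0.24 kg. Starts upright in the carton, lower end on the carton's floor 5 mm above the table, held loosely by a low cardboard insert 30 mm high; 45 mm free on both broad sides above it.
- charging_a: Already charging, to be left alone: the same black battery pack, a block 56 mm (its x) x 30 mm (its y) x 100 mm (its z, length); origin at the centre of its lower end, z along its length to the upper end. About 0.24 kg. It stands in one of the station's pockets, which one varies.
- charging_b: Already charging, to be left alone: the same black battery pack, a block 56 mm (its x) x 30 mm (its y) x 100 mm (its z, length); origin at the centre of its lower end, z along its length to the upper end. About 0.24 kg. It stands in one of the station's pockets, which one varies.
- pocket_1: Pocket 1 of 4 in the charging station (1 at its -y end, 80 mm apart); empty or occupied. 62 mm (x) by 36 mm (y), 40 mm deep. Origin: centre of its floor, 40 mm above the table; z points out of the mouth along the insertion line, leaning 25 degrees from vertical towards the robot; x up the slope, y along the row. A seated pack stands 60 mm out of the mouth.
- pocket_2: Pocket 2 of 4 in the charging station (1 at its -y end, 80 mm apart); empty or occupied. 62 mm (x) by 36 mm (y), 40 mm deep. Origin: centre of its floor, 40 mm above the table; z points out of the mouth along the insertion line, leaning 25 degrees from vertical towards the robot; x up the slope, y along the row. A seated pack stands 60 mm out of the mouth.
- pocket_3: Pocket 3 of 4 in the charging station (1 at its -y end, 80 mm apart); empty or occupied. 62 mm (x) by 36 mm (y), 40 mm deep. Origin: centre of its floor, 40 mm above the table; z points out of the mouth along the insertion line, leaning 25 degrees from vertical towards the robot; x up the slope, y along the row. A seated pack stands 60 mm out of the mouth.
- pocket_4: Pocket 4 of 4 in the charging station (1 at its -y end, 80 mm apart); empty or occupied. 62 mm (x) by 36 mm (y), 40 mm deep. Origin: centre of its floor, 40 mm above the table; z points out of the mouth along the insertion line, leaning 25 degrees from vertical towards the robot; x up the slope, y along the row. A seated pack stands 60 mm out of the mouth.
- dock: Grey charging station fixed on the table with a row of four pockets along its y, two occupied and two empty at the start. Origin on the table below the middle of the row of pocket floors. Its solid reaches from 60 mm before (-x) to 115 mm behind the origin, 324 mm along y; its highest edge is 95 mm above the table.
- carton: Cardboard carton fixed on the table, outside 190 mm (x) x 140 mm (y) x 120 mm high, walls and floor 5 mm; origin at the centre of its underside. Spares stand 42 mm either side of the centre along x, broad faces to +-y.
- flap (a joint): Angle of the carton's top flap: 0 closed (level), grows as it swings up about its hinge on the carton's +y top edge; about 1.57 is upright, 2.2 the stop. Stiff hinge: it stays where it is left. Starts slightly ajar.
- flap_hinge (a point): Middle of the flap's hinge line, 124 mm above the table; the line runs along the carton's x.
- flap_tongue (a point): Grip point on the flap's tongue, which sticks out past the carton's -y wall in the plane of the flap: 170 mm from the hinge line, 30 mm beyond the wall when closed. Tongue 40 mm wide (along carton x), 8 mm thick, from 142 to 195 mm from the hinge; flap 190 mm wide, 6 mm thick.
- screwdriver: Loose bystander: a screwdriver lying flat. Leave where it is.
- dish: Loose bystander: round steel dish, 100 mm across, 26 mm high. Leave where it is.
- cup: Loose bystander: dark steel cup, 68 mm across, 95 mm high, upright. Leave where it is.
- multimeter: Loose bystander: black multimeter lying on its back, 160 x 78 x 38 mm. Leave where it is.
- calculator: Loose bystander: grey desk calculator, 150 x 100 x 19 mm. Leave where it is.
- wire_stand: Loose bystander: wire reel on a steel stand, 120 x 80 mm, 91 mm high. Leave where it is.
- flux_bottle: Loose bystander: white plastic bottle, 48 mm across, 110 mm high, upright. Leave where it is.

How it is judged:
By the outcome, as a careful person would: the job done as asked, in the order asked, and still so for the second after the job is handed in, with the robot touching nothing.
It also fails if it takes over 70 s, if anything falls off the work surface, if the arm or the gripper's body presses on something with over 40 N, if the wrist force passes 120 N, or if a joint passes its speed limit or range.

## Working session

There is one attempt and no reset: what is moved stays moved. The work goes in short steps, Python scripts to look and compute and a tool call to move; the robot and the scene stay as the last step left them, time stands still between calls to the robot, and variables do not carry over. Pictures are saved under pics/ and viewed, at most 10 in all, crops included, and the job is handed in when it is done.

Besides the shell and the picture viewer there is one more tool, called after "Call:" as name(argument=value, ...) on one line, values as JSON. send_rows: Moves the arm, as the interface text tells. Its arguments: {"type":"object","properties":{"increments":{"type":"array"},"force":{"type":"number"}},"required":["increments"]}

```bash
mkdir -p pics; ls
python3 - <<'E'
from cell import arm
import cv2,numpy as np
for n in("scene","side"):
    im=arm.get_image(n); cv2.imwrite(f"pics/{n}0.png",im[:,:,::-1]); np.save(f"pics/{n}0.npy",im)
    p=arm.camera_params(n); print(n,p["camera_matrix"],p["k1"],(-np.array(p["R"]).T@p["t"]).round(3), np.array(p["R"])[2].round(2))
s=arm.observe();print({k:np.round(v,3) for k,v in s.items()})
E
```

```text
pics
scene [[437.40660709   0.         258.44690622]
 [  0.         437.40660709 195.82432342]
 [  0.           0.           1.        ]] -0.13673241611357753 [ 1.155 -0.652  1.168] [-0.44  0.47 -0.76]
side [[401.63539108   0.         253.54443848]
 [  0.         401.63539108 192.60669486]
 [  0.           0.           1.        ]] -0.09918023747868522 [ 0.491 -0.873  0.731] [ 0.04  0.81 -0.59]
{'clock': np.float64(0.1), 'joints': array([-1.25 ,  0.435,  0.025,  1.574, -0.012,  1.134, -0.075]), 'dq': array([ 0.001, -0.003, -0.001, -0.002, -0.   , -0.001,  0.   ]), 'joint_efforts': array([ 3.0000e-03, -6.6913e+01,  9.8800e-01, -3.1515e+01, -6.1000e-02,
        3.7000e-02,  0.0000e+00]), 'position': array([0.257, 0.569, 0.203]), 'ee_rot': array([-6.610e-01, -3.071e+00,  2.000e-03]), 'force': array([-0.554, -0.9  ,  0.416]), 'ft_torque': array([-0.045,  0.026, -0.058]), 'gripper_force': np.float64(0.0), 'width': np.float64(0.996)}
```

View pics/scene0.png

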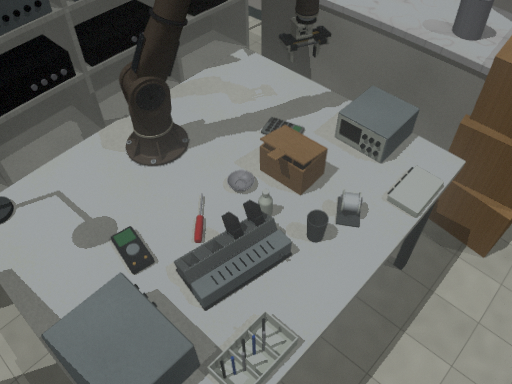

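View pics/side0.png

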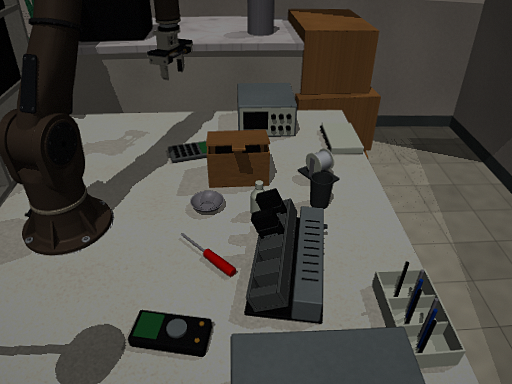

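The carton is at about (293,158) in scene and (239,158) in side. The dock runs from (180,265) to (285,235), with packs in the two +y pockets, so pockets 1 and 2 look empty. I'll enlarge both areas.

```bash
cat > h.py <<'E'
import numpy as np, cv2
from cell import arm
from scipy.spatial.transform import Rotation as Ro
def cam(n):
    p=arm.camera_params(n); return np.array(p["camera_matrix"]),p["k1"],np.array(p["R"]),np.array(p["t"])
def ray(c,uv):
    K,k,R,t=c; d=np.array([(uv[0]-K[0,2])/K[0,0],(uv[1]-K[1,2])/K[1,1]]); s=d.copy()
    for _ in range(20): s=d/(1+k*(s@s))
    v=R.T@np.r_[s,1]; return -R.T@t, v/np.linalg.norm(v)
def plane(c,uv,z):
    o,v=ray(c,uv); return o+v*(z-o[2])/v[2]
def tri(c1,a,c2,b):
    o1,v1=ray(c1,a);o2,v2=ray(c2,b)
    s=np.linalg.lstsq(np.c_[v1,-v2],o2-o1,rcond=None)[0]; p,q=o1+s[0]*v1,o2+s[1]*v2
    return (p+q)/2,np.linalg.norm(p-q)
def proj(c,X):
    K,k,R,t=c; x=R@np.asarray(X)+t; s=x[:2]/x[2]; s=s*(1+k*s@s); return K[:2,:2]@s+K[:2,2]
E
python3 - <<'E'
import numpy as np,cv2
a=np.load("pics/scene0.npy")[:,:,::-1];b=np.load("pics/side0.npy")[:,:,::-1]
f=lambda i,x,y,w,h,s:cv2.resize(np.clip(i[y:y+h,x:x+w]*1.8,0,255).astype(np.uint8),None,fx=s,fy=s,interpolation=cv2.INTER_CUBIC)
cv2.imwrite("pics/c1.png",f(a,165,110,180,200,3.0)[:600])
cv2.imwrite("pics/c2.png",f(b,180,120,160,210,2.8))
E
```

```text
(no output)
```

View pics/c1.png

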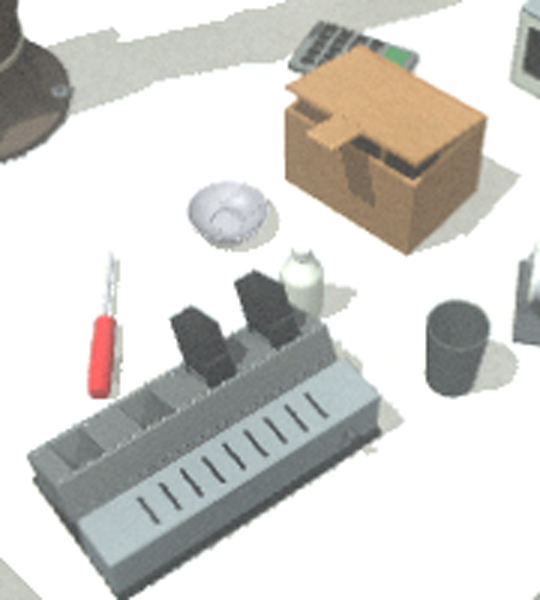

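View pics/c2.png

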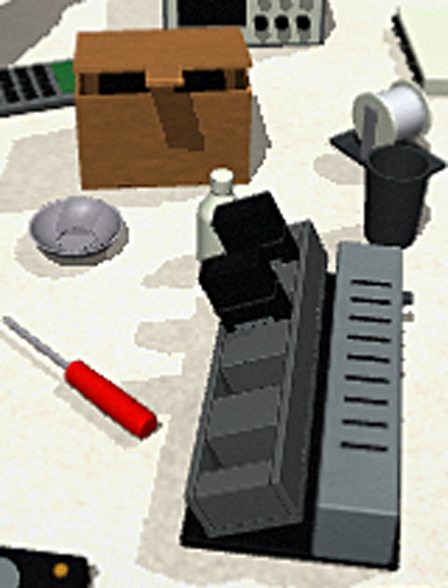

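Scene crop (x3, offset 165,110): the carton's lower corners are at (286,182) and (407,253), and its flap corners at (290,88), (413,163), (487,118) and (365,46). The tongue is near (325,138). The two empty pockets are at (82,447) and (150,410), with packs in the other two. In the side crop (x2.8, offset 180,120), the carton's bottom corners are (80,188) and (249,180), and the tongue's end runs (147,83)-(184,80).

Run:
```python
from h import *
S=cam("scene");D=cam("side")
s=lambda u,v:(u/3.0+165,v/3.0+110); d=lambda u,v:(u/2.8+180,v/2.8+120)
P=lambda *a:print(a[0],np.round(a[1],3),*[np.round(x,4) for x in a[2:]])
P("c--",plane(S,s(286,182),0),plane(D,d(80,188),0))
P("c+-",plane(S,s(407,253),0),plane(D,d(249,180),0))
P("c++",plane(S,s(477,195),0))
P("hinge-",plane(S,s(365,46),.127));P("hinge+",plane(S,s(487,118),.127))
P("fl--",*tri(S,s(288,88),D,d(75,67)));P("fl+-",*tri(S,s(413,163),D,d(250,67)))
P("tng",*tri(S,s(308,136),D,d(147,83)));P("tng+",*tri(S,s(336,150),D,d(184,80)))
for n,u in dict(dLB=(33,478),dBL=(122,598),dBR=(382,432)).items(): P(n,plane(S,s(*u),0))
for n,u in dict(BL=(183,545),BR=(397,567)).items(): P("side"+n,plane(D,d(*u),0))
P("bottle",plane(S,s(302,318),0));P("cup",plane(S,s(455,390),0));P("dish",plane(S,s(228,235),0))
```

```text
c-- [0.399 0.169 0.   ] [0.3955 0.1684 0.    ]
c+- [0.581 0.18  0.   ] [0.5873 0.1775 0.    ]
c++ [0.585 0.311 0.   ]
hinge- [0.397 0.312 0.127]
hinge+ [0.582 0.311 0.127]
fl-- [0.399 0.172 0.153] 0.0
fl+- [0.582 0.174 0.152] 0.006
tng [0.475 0.122 0.161] 0.0013
tng+ [0.512 0.126 0.162] 0.0017
dLB [ 0.492 -0.317  0.   ]
dBL [ 0.657 -0.346  0.   ]
dBR [ 0.719 -0.03   0.   ]
sideBL [ 0.499 -0.322  0.   ]
sideBR [ 0.664 -0.35   0.   ]
bottle [0.555 0.026 0.   ]
cup [0.743 0.064 0.   ]
dish [0.407 0.058 0.   ]
```

```bash
cat >> h.py <<'E'
import json
def pose():
    s=arm.observe(); return np.array(s["position"]),Ro.from_rotvec(s["ee_rot"])
def tool(zdir,ydir):
    z=np.array(zdir,float);z/=np.linalg.norm(z);y=np.array(ydir,float);y-=z*(y@z);y/=np.linalg.norm(y)
    return Ro.from_matrix(np.c_[np.cross(y,z),y,z])
def plan(wps,start=None,show=True):
    """wps: (TCP pos, Rotation, opening cm, vmax m/row); prints rows in tool axes, by 5"""
    p,R=start or pose(); rows=[]
    for q,Q,w,v in wps:
        if Q is None:Q=R
        n=max(1,int(np.ceil(max(np.linalg.norm(q-p)/v,(R.inv()*Q).magnitude()/.14))))
        for k in range(n,0,-1):
            d=np.round(R.inv().apply((np.array(q)-p)/k)*100,1); r=np.round((R.inv()*Q).as_rotvec()/k,2)
            rows.append([w,list(map(float,d)),list(map(float,r))])
            p=p+R.apply(d/100);R=R*Ro.from_rotvec(r)
    if show:
        for i in range(0,len(rows),5): print(json.dumps(rows[i:i+5]).replace(" ",""))
        print("end",p.round(4),R.as_rotvec().round(3))
    return p,R
E
python3 - <<'E'
from h import *
c=cam("wrist");p,R=pose();print("cam in tool",R.inv().apply(-c[2].T@c[3]-p).round(3),R.inv().apply(c[2][2]).round(2))
print(R.as_matrix().round(2))
Q=tool([0,0,-1],[1,.02,0])
plan([((.40,.35,.30),None,9,.048),((.492,.145,.28),Q,7,.048)])
E
```

```text
cam in tool [ 0.067  0.    -0.181] [-0.25 -0.    0.97]
[[-0.91  0.41 -0.  ]
 [ 0.41  0.91 -0.  ]
 [-0.   -0.   -1.  ]]
[[9,[-3.7,-2.4,-1.6],[0.0,0.0,0.0]],[9,[-3.7,-2.3,-1.6],[0.0,0.0,0.0]],[9,[-3.7,-2.4,-1.6],[0.0,0.0,0.0]],[9,[-3.7,-2.3,-1.6],[0.0,0.0,0.0]],[9,[-3.6,-2.4,-1.6],[0.0,0.0,0.0]]]
[[9,[-3.7,-2.3,-1.7],[0.0,0.0,0.0]],[7,[-1.9,-1.7,0.2],[-0.0,0.0,0.13]],[7,[-2.1,-1.4,0.2],[-0.0,0.0,0.12]],[7,[-2.2,-1.1,0.2],[-0.0,0.0,0.13]],[7,[-2.3,-0.9,0.2],[-0.0,0.0,0.12]]]
[[7,[-2.4,-0.6,0.2],[-0.0,0.0,0.13]],[7,[-2.5,-0.2,0.3],[-0.0,0.0,0.12]],[7,[-2.5,0.1,0.2],[-0.0,0.0,0.13]],[7,[-2.5,0.4,0.3],[-0.0,0.0,0.12]],[7,[-2.4,0.6,0.2],[-0.0,0.0,0.13]]]
end [0.4918 0.1445 0.2804] [ 2.202e+00  2.240e+00 -2.000e-03]
```

Call:
send_rows(increments=[[9,[-3.7,-2.4,-1.6],[0,0,0]],[9,[-3.7,-2.3,-1.6],[0,0,0]],[9,[-3.7,-2.4,-1.6],[0,0,0]],[9,[-3.7,-2.3,-1.6],[0,0,0]],[9,[-3.6,-2.4,-1.6],[0,0,0]]])

```text
clock: 0.6
position: [0.3769, 0.3846, 0.284]
ee_rot: [-0.661, -3.071, 0.001]
force: [0.3, 0.4, 1.5]
width: 0.981
gripper_force: 0.0
```

Call:
send_rows(increments=[[9,[-3.7,-2.3,-1.7],[0,0,0]],[7,[-1.9,-1.7,0.2],[0,0,0.13]],[7,[-2.1,-1.4,0.2],[0,0,0.12]],[7,[-2.2,-1.1,0.2],[0,0,0.13]],[7,[-2.3,-0.9,0.2],[0,0,0.12]]])

```text
clock: 1.1
position: [0.4413, 0.2577, 0.2923]
ee_rot: [-1.408, -2.808, 0.001]
force: [0.3, -0.4, 0.2]
width: 0.766
gripper_force: 0.0
```

Call:
send_rows(increments=[[7,[-2.4,-0.6,0.2],[0,0,0.13]],[7,[-2.5,-0.2,0.3],[0,0,0.12]],[7,[-2.5,0.1,0.2],[0,0,0.13]],[7,[-2.5,0.4,0.3],[0,0,0.12]],[7,[-2.4,0.6,0.2],[0,0,0.13]]])

```text
clock: 1.6
position: [0.492, 0.1437, 0.2802]
ee_rot: [-2.208, -2.234, 0.001]
force: [-0.2, 0.5, 0.3]
width: 0.762
gripper_force: 0.0
```

Call:
send_rows(increments=[[7,[0,0,0],[0,0,0]],[7,[0,0,0],[0,0,0]]])

```text
clock: 1.8
position: [0.4917, 0.1446, 0.2804]
ee_rot: [-2.202, -2.24, 0.001]
force: [-0.5, 0.3, -0.6]
width: 0.762
gripper_force: 0.0
```

Run:
```python
from h import *
c=cam("wrist");im=arm.get_image("wrist");np.savez("pics/w1.npz",im=im,K=c[0],k=c[1],R=c[2],t=c[3])
cv2.imwrite("pics/w1.png",np.clip(im[:,:,::-1]*1.5,0,255).astype(np.uint8))
print(arm.observe()["joints"])
```

```text
[-0.7234853   0.18940803  0.4015811   1.74805418 -0.07887573  1.22040361
 -0.28211919]
```

View pics/w1.png

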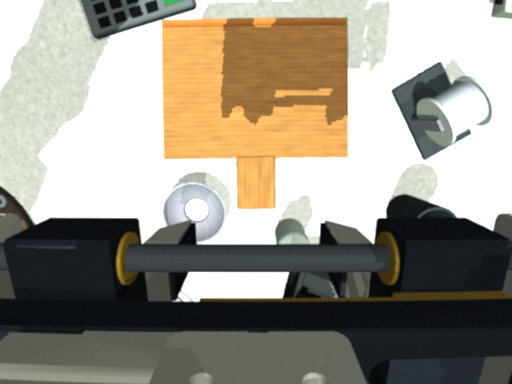

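Wrist view: the flap is square to the gripper, with its front edge at row 157 from columns 164 to 348. The tongue tip spans (238,208)-(275,208), and the carton's top edge is at row 18. The fingers straddle the tongue's line.

Run:
```python
from h import *
f=np.load("pics/w1.npz");c=(f["K"],float(f["k"]),f["R"],f["t"])
for n,u,z in (("tip-",(238,208),.165),("tip+",(275,208),.165),("f-",(164,157),.153),("f+",(348,156),.153),("h-",(163,18),.124),("h+",(348,17),.124)): print(n,plane(c,u,z).round(4))
g=tool([0,0,-1],[1,0,0])
plan([((.4915,.145,.20),g,7,.048),((.4915,.145,.142),g,7,.03)])
```

```text
tip- [0.4711 0.1206 0.165 ]
tip+ [0.5095 0.1213 0.165 ]
f- [0.3934 0.1709 0.153 ]
f+ [0.5843 0.1751 0.153 ]
h- [0.3908 0.311  0.124 ]
h+ [0.5812 0.315  0.124 ]
[[7,[-0.0,0.0,4.0],[-0.0,-0.0,0.01]],[7,[-0.1,0.0,4.0],[-0.0,-0.0,0.01]],[7,[0.0,0.0,2.9],[-0.0,-0.0,-0.0]],[7,[0.0,0.0,2.9],[-0.0,-0.0,-0.0]]]
end [0.4914 0.1445 0.1424] [-2.222 -2.22   0.   ]
```

Call:
send_rows(increments=[[7,[0,-0.2,4],[0,0,0]],[7,[0,0,4],[0,0,0]],[7,[0,0,3],[0,0,0]],[7,[0,0,2.8],[0,0,0]],[7,[0,0,0],[0,0,0]]])

```text
clock: 2.35
position: [0.487, 0.1453, 0.1395]
ee_rot: [-2.197, -2.242, 0.009]
force: [-0.8, 0.0, -0.8]
width: 0.764
gripper_force: 0.0
```

Call:
send_rows(increments=[[3,[0,0,0],[0,0,0]],[3,[0,0,0],[0,0,0]],[3,[0,0,0],[0,0,0]],[3,[0,0,0],[0,0,0]]], force=20)

```text
clock: 2.75
position: [0.4905, 0.1452, 0.1437]
ee_rot: [2.202, 2.24, 0.003]
force: [-0.1, -1.0, 0.2]
width: 0.461
gripper_force: 0.0
```

Run:
```python
from h import *
p,R=pose();o=arm.observe();print(p,o["width"],o["gripper_force"],o["force"])
ey=np.array([-.021,1,0]);h=np.array([.486,.313,.124]);t=lambda a:h+.17*(-np.cos(a)*ey+np.array([0,0,np.sin(a)]))
print(t(.18))
plan([(p+t(a)-t(.18),R,3,.04) for a in np.arange(.33,2.16,.15)]+[(p+t(2.19)-t(.18),R,3,.04)])
```

```text
[0.49054025 0.14517612 0.14371835] 0.4613643149877341 0.0 [-0.06931221 -0.9698189   0.16769786]
[0.48951232 0.14574657 0.15443503]
[[3,[0.6,0.0,-2.5],[0.0,0.0,0.0]],[3,[1.1,0.0,-2.3],[0.0,0.0,0.0]],[3,[1.3,0.0,-2.2],[0.0,0.0,0.0]],[3,[1.6,-0.0,-1.9],[0.0,0.0,0.0]],[3,[2.0,-0.0,-1.7],[0.0,0.0,0.0]]]
[[3,[2.1,-0.0,-1.3],[0.0,0.0,0.0]],[3,[2.4,-0.0,-1.1],[0.0,0.0,0.0]],[3,[2.4,-0.0,-0.6],[0.0,0.0,0.0]],[3,[2.5,-0.0,-0.3],[0.0,0.0,0.0]],[3,[2.6,-0.0,0.1],[0.0,0.0,0.0]]]
[[3,[2.5,-0.1,0.4],[0.0,0.0,0.0]],[3,[2.4,0.0,0.9],[0.0,0.0,0.0]],[3,[2.3,0.0,1.2],[0.0,0.0,0.0]],[3,[0.8,0.0,0.5],[0.0,0.0,0.0]]]
end [0.4848 0.411  0.252 ] [2.202 2.24  0.003]
```

Call:
send_rows(increments=[[3,[0,0,0],[0,0,0]],[3,[0,0,0],[0,0,0]],[3,[0,0,0],[0,0,0]],[3,[0.6,0,-2.5],[0,0,0]],[3,[1.1,0,-2.3],[0,0,0]]])

```text
clock: 3.25
position: [0.4893, 0.1608, 0.191]
ee_rot: [-2.204, -2.238, 0.003]
force: [0.6, 0.4, 0.5]
width: 0.326
gripper_force: 0.0
```

The fingers closed past the tongue without gripping it. I'll look from the side.

Run:
```python
from h import *
a=arm.get_image("side")[90:200,190:290,::-1];b=arm.get_image("scene")[95:205,240:340,::-1]
f=lambda i:cv2.resize(np.clip(i*1.8,0,255).astype(np.uint8),None,fx=4,fy=4,interpolation=cv2.INTER_CUBIC)
cv2.imwrite("pics/s2.png",np.hstack([f(a),f(b)])[:, :800])
```

```text
(no output)
```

View pics/s2.png

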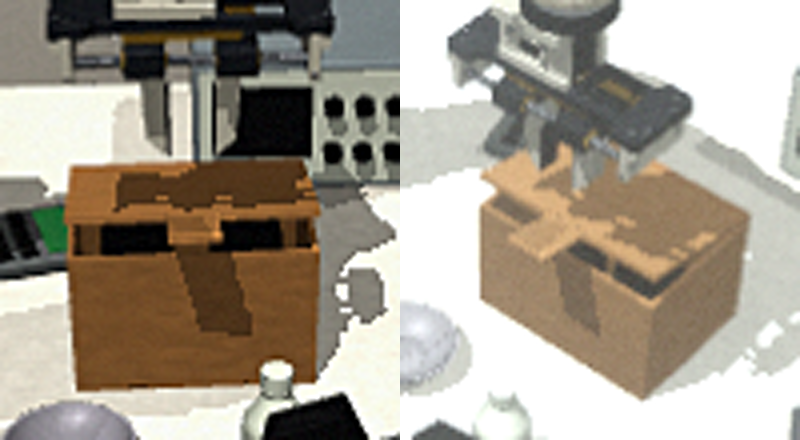

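Run:
```python
from h import *
S=cam("scene");D=cam("side");p,R=pose();o=arm.observe();print(p,o["width"],o["force"])
print("tcp px side",proj(D,p),"scene",proj(S,p))
for a in (.1,.15,.2,.25,.3):
    q=np.array([[.471,.313-.195*np.cos(a),.124+.195*np.sin(a)],[.395,.313-.142*np.cos(a),.124+.142*np.sin(a)]])
    print(a,[np.round(np.r_[proj(D,x)*1,proj(S,x)],1) for x in q])
print("seen tip- side (233,150) scene(268,155); corner side(207,144) scene(261,139)")
```

```text
[0.49122962 0.1637925  0.1932339 ] 0.3288379158485065 [-0.43005243  0.35044932 -0.54319457]
tcp px side [237.80491477 132.55704301] scene [280.08550473 144.36417013]
0.1 [array([231.2, 155.5, 266.1, 159.4]), array([205.7, 148.5, 260. , 142.1])]
0.15 [array([231.1, 152.4, 266.4, 157.1]), array([205.6, 146.2, 260.2, 140.4])]
0.2 [array([231. , 149.1, 266.8, 154.8]), array([205.4, 144. , 260.4, 138.7])]
0.25 [array([230.9, 145.8, 267.2, 152.3]), array([205.3, 141.6, 260.7, 137. ])]
0.3 [array([230.8, 142.5, 267.8, 149.8]), array([205.2, 139.3, 261.1, 135.2])]
seen tip- side (233,150) scene(268,155); corner side(207,144) scene(261,139)
```

Call:
send_rows(increments=[[7,[-1.0,0,0],[0,0,0]],[7,[-1.0,0,0],[0,0,0]],[7,[0,0,0],[0,0,0]],[7,[0,0,0],[0,0,0]],[7,[0,0,2],[0,0,0]]])

```text
clock: 3.85
position: [0.4915, 0.1422, 0.1719]
ee_rot: [2.202, 2.239, 0.006]
force: [1.3, 0.3, -0.5]
width: 0.716
gripper_force: 0.0
```

Call:
send_rows(increments=[[7,[0,0,2],[0,0,0]],[7,[0,0,2.2],[0,0,0]],[7,[0,0,0],[0,0,0]],[3,[0,0,0],[0,0,0]],[3,[0,0,0],[0,0,0]]])

```text
clock: 4.35
position: [0.4906, 0.142, 0.1296]
ee_rot: [2.202, 2.24, 0.002]
force: [-0.2, -0.0, 0.8]
width: 0.641
gripper_force: 0.0
```

Call:
send_rows(increments=[[3,[0,0,0],[0,0,0]],[3,[0,0,0],[0,0,0]],[3,[0,0,0],[0,0,0]],[3,[0,0,0],[0,0,0]]], force=25)

```text
clock: 4.75
position: [0.49, 0.1419, 0.1289]
ee_rot: [-2.202, -2.24, -0.001]
force: [-0.6, -0.2, 0.3]
width: 0.432
gripper_force: 25.0
```

Run:
```python
from h import *
p,R=pose()
ey=np.array([-.021,1,0]);h=np.array([.486,.313,.124]);t=lambda a:h+.1745*(-np.cos(a)*ey+np.array([0,0,np.sin(a)]))
plan([(p+t(a)-t(.2),R,3,.04) for a in np.arange(.33,2.16,.14)]+[(p+t(2.18)-t(.2),R,3,.04)])
```

```text
[[3,[0.6,-0.0,-2.2],[0.0,0.0,0.0]],[3,[0.9,-0.0,-2.2],[0.0,-0.0,-0.0]],[3,[1.3,-0.0,-2.1],[0.0,-0.0,-0.0]],[3,[1.5,-0.0,-1.9],[0.0,-0.0,-0.0]],[3,[1.8,-0.0,-1.7],[0.0,-0.0,-0.0]]]
[[3,[2.0,-0.0,-1.4],[0.0,-0.0,-0.0]],[3,[2.2,-0.0,-1.1],[0.0,-0.0,-0.0]],[3,[2.3,-0.0,-0.8],[0.0,-0.0,-0.0]],[3,[2.4,-0.1,-0.5],[0.0,-0.0,-0.0]],[3,[2.4,0.0,-0.1],[0.0,-0.0,-0.0]]]
[[3,[2.5,0.0,0.2],[0.0,-0.0,-0.0]],[3,[2.4,0.0,0.6],[0.0,-0.0,-0.0]],[3,[2.2,0.0,0.9],[0.0,-0.0,-0.0]],[3,[2.2,-0.0,1.2],[0.0,-0.0,-0.0]],[3,[0.4,-0.0,0.3],[0.0,-0.0,-0.0]]]
end [0.4843 0.4128 0.2369] [-2.202e+00 -2.240e+00 -1.000e-03]
```

Call:
send_rows(increments=[[3,[0.6,0,-2.2],[0,0,0]],[3,[0.9,0,-2.2],[0,0,0]],[3,[1.3,0,-2.1],[0,0,0]],[3,[1.5,0,-1.9],[0,0,0]],[3,[1.8,0,-1.7],[0,0,0]]])

```text
clock: 5.25
position: [0.4882, 0.2029, 0.2301]
ee_rot: [-2.203, -2.239, 0.002]
force: [0.9, 3.3, -9.1]
width: 0.434
gripper_force: 25.0
```

Call:
send_rows(increments=[[3,[2.0,0,-1.4],[0,0,0]],[3,[2.2,0,-1.1],[0,0,0]],[3,[2.3,0,-0.8],[0,0,0]],[3,[2.4,-0.1,-0.5],[0,0,0]],[3,[2.4,0,-0.1],[0,0,0]]])

```text
clock: 5.75
position: [0.4852, 0.3159, 0.2693]
ee_rot: [-2.203, -2.24, 0.002]
force: [-3.2, -2.5, 1.4]
width: 0.431
gripper_force: 25.0
```

Call:
send_rows(increments=[[3,[2.5,0,0.2],[0,0,0]],[3,[2.4,0,0.6],[0,0,0]],[3,[2.2,0,0.9],[0,0,0]],[3,[2.2,0,1.2],[0,0,0]],[3,[0.4,0,0.3],[0,0,0]]])

```text
clock: 6.25
position: [0.4826, 0.419, 0.2372]
ee_rot: [-2.193, -2.244, -0.007]
force: [-8.1, 7.3, 15.2]
width: 0.428
gripper_force: 25.0
```

Call:
send_rows(increments=[[3,[0,0,0],[0,0,0]],[3,[0,0,0],[0,0,0]]])

```text
clock: 6.45
position: [0.4826, 0.4172, 0.2384]
ee_rot: [-2.195, -2.242, -0.006]
force: [-7.1, 7.8, 11.7]
width: 0.428
gripper_force: 25.0
```

Run:
```python
from h import *
p,R=pose()
plan([(p,R,7,.04)]*3+[(p+[0,-.02,.08],R,7,.04),((.585,.243,.33),tool([0,0,-1],[-.021,1,0]),7,.045)])
```

```text
[[7,[0.0,0.0,0.0],[0.0,0.0,0.0]],[7,[0.0,0.0,0.0],[0.0,0.0,0.0]],[7,[0.0,0.0,0.0],[0.0,0.0,0.0]],[7,[-0.7,-0.0,-2.7],[0.0,0.0,0.0]],[7,[-0.6,-0.0,-2.7],[0.0,0.0,0.0]]]
[[7,[-0.7,-0.0,-2.6],[0.0,0.0,0.0]],[7,[-1.3,0.8,-0.1],[0.0,-0.0,-0.13]],[7,[-1.4,0.6,-0.1],[0.0,-0.0,-0.13]],[7,[-1.5,0.5,-0.1],[0.0,-0.0,-0.13]],[7,[-1.5,0.3,-0.1],[0.0,-0.0,-0.13]]]
[[7,[-1.5,0.1,-0.1],[0.0,-0.0,-0.13]],[7,[-1.5,-0.1,-0.1],[0.0,-0.0,-0.13]],[7,[-1.5,-0.3,-0.1],[0.0,-0.0,-0.13]],[7,[-1.5,-0.5,-0.1],[0.0,-0.0,-0.13]],[7,[-1.4,-0.7,-0.1],[0.0,-0.0,-0.13]]]
[[7,[-1.2,-0.9,-0.1],[0.0,-0.0,-0.13]],[7,[-1.1,-1.1,-0.1],[0.0,-0.0,-0.14]],[7,[-1.0,-1.2,-0.2],[0.01,-0.0,-0.13]]]
end [0.5851 0.2429 0.3303] [ 0.032 -3.141  0.006]
```

Call:
send_rows(increments=[[7,[0,0,0],[0,0,0]],[7,[0,0,0],[0,0,0]],[7,[0,0,0],[0,0,0]],[7,[-0.7,0,-2.7],[0,0,0]],[7,[-0.6,0,-2.7],[0,0,0]]])

```text
clock: 6.95
position: [0.4844, 0.3987, 0.2902]
ee_rot: [2.203, 2.239, -0.004]
force: [0.6, -0.5, 0.9]
width: 0.76
gripper_force: 0.0
```

Call:
send_rows(increments=[[7,[-0.7,0,-2.6],[0,0,0]],[7,[-1.3,0.8,-0.1],[0,0,-0.13]],[7,[-1.4,0.6,-0.1],[0,0,-0.13]],[7,[-1.5,0.5,-0.1],[0,0,-0.13]],[7,[-1.5,0.3,-0.1],[0,0,-0.13]]])

```text
clock: 7.45
position: [0.5191, 0.34, 0.3205]
ee_rot: [1.546, 2.734, -0.001]
force: [0.4, -0.4, 0.1]
width: 0.76
gripper_force: 0.0
```

Call:
send_rows(increments=[[7,[-1.5,0.1,-0.1],[0,0,-0.13]],[7,[-1.5,-0.1,-0.1],[0,0,-0.13]],[7,[-1.5,-0.3,-0.1],[0,0,-0.13]],[7,[-1.5,-0.5,-0.1],[0,0,-0.13]],[7,[-1.4,-0.7,-0.1],[0,0,-0.13]]])

```text
clock: 7.95
position: [0.5624, 0.2766, 0.3253]
ee_rot: [-0.593, -3.085, 0.001]
force: [-0.1, 0.2, 0.3]
width: 0.765
gripper_force: 0.0
```

Call:
send_rows(increments=[[7,[-1.2,-0.9,-0.1],[0,0,-0.13]],[7,[-1.1,-1.1,-0.1],[0,0,-0.14]],[7,[-1.0,-1.2,-0.2],[0.01,0,-0.13]],[7,[0,0,0],[0,0,0]],[7,[0,0,0],[0,0,0]]])

```text
clock: 8.45
position: [0.586, 0.2385, 0.3293]
ee_rot: [0.018, -3.14, 0.015]
force: [0.2, 0.9, 1.2]
width: 0.762
gripper_force: 0.0
```

Run:
```python
from h import *
print(arm.observe()["joints"].round(2),pose()[0].round(4))
c=cam("wrist");im=arm.get_image("wrist");np.savez("pics/w2.npz",im=im,K=c[0],k=c[1],R=c[2],t=c[3])
a=np.clip(im[:230,:,::-1]*2.,0,255).astype(np.uint8);a=cv2.resize(a,None,fx=1.5,fy=1.5)
b=np.clip(arm.get_image("scene")[90:230,160:350,::-1]*1.8,0,255).astype(np.uint8)
b=cv2.resize(b,None,fx=1.7,fy=1.7)
o=np.zeros((600,768,3),np.uint8);o[:345]=a;o[350:588,:323]=b;cv2.imwrite("pics/w2.png",o)
```

```text
[-0.54  0.38  0.09  1.35 -0.03  1.42  1.13] [0.586  0.2385 0.3293]
```

View pics/w2.png

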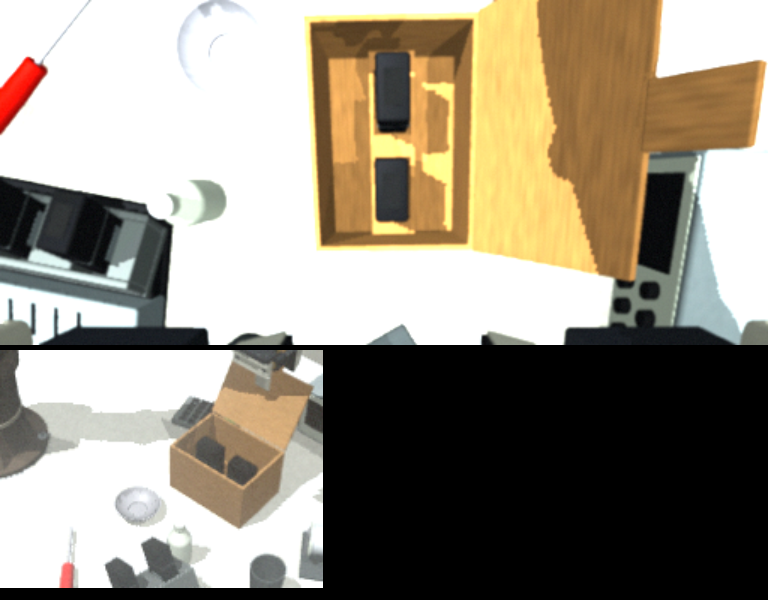

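The flap is wide open at about 2.1 rad, with the arm clear of it. In the wrist view (x1.5), the pack tops are at (377-411, 53-123) for the far (-x) pack and (377-409, 158-221) for the near (+x) one.

Run:
```python
from h import *
f=np.load("pics/w2.npz");c=(f["K"],float(f["k"]),f["R"],f["t"]);q=lambda u,v:(u/1.5-.17,v/1.5-.17)
for L in ([(377,53),(411,53),(410,123),(377,123)],[(377,158),(409.5,158),(408.5,221),(377,221)],):
    P=np.array([plane(c,q(*u),.105) for u in L]);print(P[:,:2].round(4).tolist(),P.mean(0).round(4))
P=np.array([plane(c,q(*u),.12) for u in [(308,17),(475,16),(471,247),(319,247)]]);print("carton",P[:,:2].round(4).tolist(),P.mean(0).round(4))
# flap angle from outer-edge corners
for u in ((657,0),(636,279)):
    o,v=ray(c,q(*u));print([ (a,(o+v*(.124+.14*np.sin(a)-o[2])/v[2]).round(3)[:2].tolist(),round(.313+.14*-np.cos(a),3)) for a in (1.9,2.0,2.1,2.2)])
```

```text
[[0.4176, 0.2272], [0.4174, 0.2554], [0.4729, 0.2558], [0.4732, 0.2275]] [0.4453 0.2415 0.105 ]
[[0.5022, 0.2277], [0.5019, 0.256], [0.5564, 0.2563], [0.5568, 0.228]] [0.5293 0.242  0.105 ]
carton [[0.3951, 0.1729], [0.3934, 0.3047], [0.577, 0.311], [0.5787, 0.1775]] [0.486  0.2415 0.12  ]
[(1.9, [0.427, 0.376], np.float64(0.358)), (2.0, [0.426, 0.379], np.float64(0.371)), (2.1, [0.423, 0.382], np.float64(0.384)), (2.2, [0.421, 0.386], np.float64(0.395))]
[(1.9, [0.574, 0.384], np.float64(0.358)), (2.0, [0.575, 0.387], np.float64(0.371)), (2.1, [0.577, 0.391], np.float64(0.384)), (2.2, [0.579, 0.395], np.float64(0.395))]
```

Run:
```python
from h import *
s=.12;Q=tool([0,np.sin(s),-np.cos(s)],[-.02,1,0])
plan([((.5293,.243,.20),Q,6.5,.045),((.5293,.243,.11),Q,6.5,.045),((.5293,.243,.083),Q,6.5,.015)])
```

```text
[[6.5,[1.4,0.1,3.2],[-0.03,-0.0,-0.0]],[6.5,[1.4,0.1,3.2],[-0.03,-0.0,-0.0]],[6.5,[1.4,-0.1,3.3],[-0.03,-0.0,-0.0]],[6.5,[1.4,-0.1,3.2],[-0.04,-0.0,-0.01]],[6.5,[-0.0,-0.4,3.0],[0.0,-0.0,0.0]]]
[[6.5,[-0.0,-0.4,3.0],[0.0,-0.0,0.0]],[6.5,[-0.0,-0.3,3.0],[0.0,-0.0,0.0]],[6.5,[-0.0,-0.2,1.3],[0.0,-0.0,0.0]],[6.5,[-0.0,-0.1,1.4],[0.0,-0.0,0.0]]]
end [0.5293 0.2435 0.0826] [ 0.037 -3.134 -0.189]
```

Call:
send_rows(increments=[[6.5,[1.4,0.1,3.2],[-0.03,0,0]],[6.5,[1.4,0.1,3.2],[-0.03,0,0]],[6.5,[1.4,-0.1,3.3],[-0.03,0,0]],[6.5,[1.4,-0.1,3.2],[-0.04,0,-0.01]],[6.5,[0,-0.4,3.0],[0,0,0]]])

```text
clock: 9.05
position: [0.5277, 0.2417, 0.1694]
ee_rot: [0.038, -3.133, -0.19]
force: [-0.3, -0.3, -0.4]
width: 0.711
gripper_force: 0.0
```

Call:
send_rows(increments=[[6.5,[0,-0.4,3.0],[0,0,0]],[6.5,[0,-0.3,3.0],[0,0,0]],[6.5,[0,-0.2,1.3],[0,0,0]],[6.5,[0,-0.1,1.4],[0,0,0]],[6.5,[0,0,0],[0,0,0]]])

```text
clock: 9.55
position: [0.5288, 0.2426, 0.0817]
ee_rot: [0.04, -3.132, -0.187]
force: [-0.0, 0.0, 0.5]
width: 0.712
gripper_force: 0.0
```

Call:
send_rows(increments=[[6.5,[0,0,0],[0,0,0]]])

```text
clock: 9.65
position: [0.5302, 0.2429, 0.0836]
ee_rot: [0.041, -3.135, -0.189]
force: [0.9, 0.5, 0.5]
width: 0.706
gripper_force: 0.0
```

No contact with the flap. I'll close the fingers.

Call:
send_rows(increments=[[2.0,[0,0,0],[0,0,0]],[2.0,[0,0,0],[0,0,0]],[2.0,[0,0,0],[0,0,0]],[2.0,[0,0,0],[0,0,0]],[2.0,[0,0,0],[0,0,0]]], force=30)

```text
clock: 10.15
position: [0.5301, 0.2423, 0.0831]
ee_rot: [0.041, -3.135, -0.189]
force: [0.3, -0.3, 0.1]
width: 0.324
gripper_force: 0.0
```

Call:
send_rows(increments=[[2.0,[0,0,0],[0,0,0]],[2.0,[0,0,0],[0,0,0]],[2.0,[0,0,0],[0,0,0]]])

```text
clock: 10.45
position: [0.53, 0.2422, 0.0828]
ee_rot: [0.041, -3.134, -0.188]
force: [0.2, -0.9, 0.4]
width: 0.217
gripper_force: 0.2
```

Run:
```python
from h import *
f=lambda i,s:cv2.resize(np.clip(i[:,:,::-1]*1.8,0,255).astype(np.uint8),None,fx=s,fy=s,interpolation=cv2.INTER_CUBIC)
a=f(arm.get_image("side")[70:190,190:290],4);b=f(arm.get_image("scene")[80:200,250:340],4);w=f(arm.get_image("wrist"),1)
o=np.zeros((600,800,3),np.uint8);o[:480,:400]=a;o[:480,400:760]=b
cv2.imwrite("pics/s3.png",o);cv2.imwrite("pics/w3.png",w)
S=cam("scene");D=cam("side");p,R=pose()
for n,c,x,y,ox in(("side",D,190,70,0),("scene",S,250,80,400)): 
    u=proj(c,p);print(n,(u-[x,y])*4+[ox,0], (proj(c,p-R.apply([0,0,.066]))-[x,y])*4+[ox,0])
```

```text
side [241.23019315 327.29196576] [241.85034687 258.91592774]
scene [608.49513077 325.86770197] [608.24219904 275.98967024]
```

View pics/s3.png

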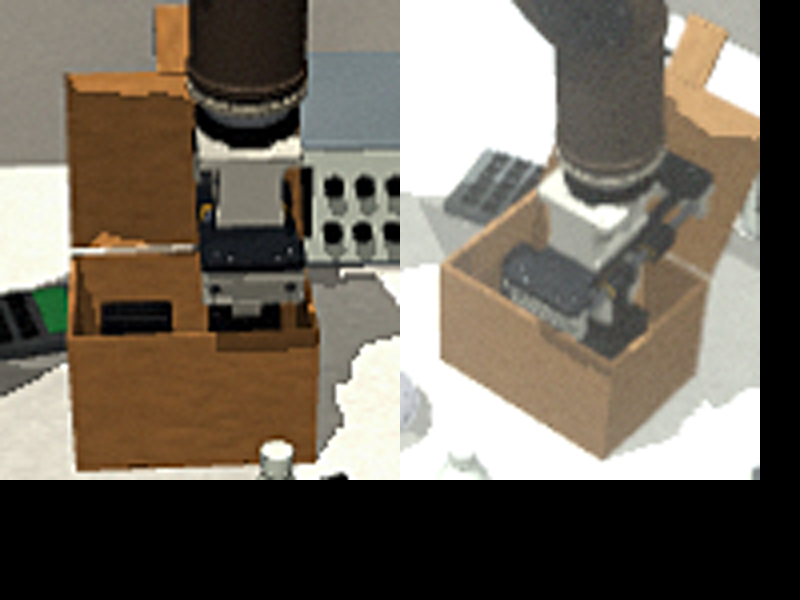

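View pics/w3.png

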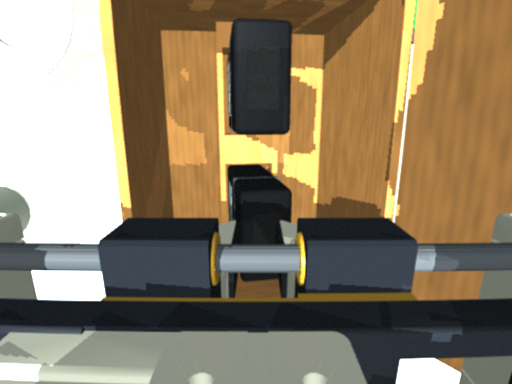

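Wrist view: both packs are upright in place and the fingers closed just above pack B (around (258,260)). In the side picture the tips also sat about 3 px higher than the projected TCP. So the tips are effectively higher than I assumed, and I need to go about 2 cm deeper.

Call:
send_rows(increments=[[6.5,[0,0,0],[0,0,0]],[6.5,[0,0,0],[0,0,0]],[6.5,[0,0,0],[0,0,0]],[6.5,[0,0,0],[0,0,0]],[6.5,[0,0,0],[0,0,0]]])

```text
clock: 11.1
position: [0.53, 0.2423, 0.0829]
ee_rot: [0.041, -3.134, -0.188]
force: [0.4, -0.4, 0.7]
width: 0.606
gripper_force: 0.0
```

Call:
send_rows(increments=[[6.5,[0,0,0.4],[0,0,0]],[6.5,[0,0,0.4],[0,0,0]],[6.5,[0,0,0],[0,0,0]]])

```text
clock: 11.4
position: [0.5295, 0.2431, 0.0741]
ee_rot: [0.041, -3.133, -0.188]
force: [1.2, 0.6, -0.0]
width: 0.706
gripper_force: 0.0
```

Call:
send_rows(increments=[[6.5,[0,0,0.4],[0,0,0]],[6.5,[0,-0.2,0.4],[0,0,0]],[6.5,[0,0,0],[0,0,0]]])

```text
clock: 11.7
position: [0.5296, 0.2417, 0.066]
ee_rot: [0.04, -3.134, -0.187]
force: [0.0, -0.1, 0.2]
width: 0.707
gripper_force: 0.0
```

Call:
send_rows(increments=[[2.5,[0,0,0],[0,0,0]],[2.5,[0,0,0],[0,0,0]],[2.5,[0,0,0],[0,0,0]],[2.5,[0,0,0],[0,0,0]],[2.5,[0,0,0],[0,0,0]]])

```text
clock: 12.2
position: [0.5301, 0.2422, 0.0669]
ee_rot: [0.041, -3.135, -0.188]
force: [-0.5, -1.2, 1.8]
width: 0.332
gripper_force: 29.8
```

Call:
send_rows(increments=[[2.5,[0,0,0],[0,0,0]],[2.5,[0,0,0],[0,0,0]]])

```text
clock: 12.4
position: [0.5302, 0.2421, 0.0669]
ee_rot: [0.041, -3.135, -0.188]
force: [-0.2, -0.7, 2.3]
width: 0.335
gripper_force: 29.7
```

Run:
```python
from h import *
p,R=pose();yw=-.183;ey=[-np.sin(yw),np.cos(yw),0];ex=np.array([np.cos(yw),np.sin(yw),0])
Q=tool(np.sin(.2)*ex-np.cos(.2)*np.array([0,0,1]),ey)
plan([(p+[0,0,.06],R,2.5,.02),(p+[0,-.02,.245],R,2.5,.04),((.615,-.257,.31),Q,2.5,.04)])
```

```text
[[2.5,[-0.0,0.2,-2.0],[0.0,0.0,0.0]],[2.5,[-0.0,0.3,-2.0],[0.0,0.0,0.0]],[2.5,[-0.0,0.2,-2.0],[0.0,0.0,0.0]],[2.5,[0.0,0.0,-3.7],[0.0,0.0,0.0]],[2.5,[0.0,0.1,-3.7],[0.0,0.0,0.0]]]
[[2.5,[0.0,0.0,-3.7],[0.0,0.0,0.0]],[2.5,[0.0,0.1,-3.7],[0.0,0.0,0.0]],[2.5,[0.0,0.0,-3.8],[0.0,0.0,0.0]],[2.5,[-0.6,-3.7,-0.4],[0.01,-0.02,0.02]],[2.5,[-0.6,-3.7,-0.4],[0.01,-0.02,0.01]]]
[[2.5,[-0.7,-3.7,-0.3],[0.01,-0.02,0.02]],[2.5,[-0.8,-3.6,-0.3],[0.01,-0.02,0.01]],[2.5,[-0.8,-3.6,-0.2],[0.01,-0.01,0.01]],[2.5,[-0.8,-3.6,-0.2],[0.01,-0.02,0.02]],[2.5,[-0.9,-3.6,-0.1],[0.01,-0.01,0.01]]]
[[2.5,[-0.9,-3.6,-0.1],[0.01,-0.02,0.02]],[2.5,[-1.0,-3.6,-0.0],[0.01,-0.01,0.01]],[2.5,[-1.1,-3.6,0.0],[0.01,-0.02,0.02]],[2.5,[-1.1,-3.6,0.1],[0.01,-0.01,0.01]],[2.5,[-1.2,-3.6,0.1],[0.02,-0.02,0.02]]]
[[2.5,[-1.2,-3.5,0.2],[0.01,-0.01,0.01]]]
end [ 0.6145 -0.257   0.31  ] [ 0.263  2.932 -0.025]
```

Call:
send_rows(increments=[[2.5,[0,0.2,-2.0],[0,0,0]],[2.5,[0,0.3,-2.0],[0,0,0]],[2.5,[0,0.2,-2.0],[0,0,0]],[2.5,[0,0,-3.7],[0,0,0]],[2.5,[0,0.1,-3.7],[0,0,0]]], force=40)

```text
clock: 12.9
position: [0.5293, 0.2338, 0.2012]
ee_rot: [0.041, -3.133, -0.187]
force: [0.9, 0.5, -0.7]
width: 0.326
gripper_force: 39.2
```

Call:
send_rows(increments=[[2.5,[0,0,-3.7],[0,0,0]],[2.5,[0,0.1,-3.7],[0,0,0]],[2.5,[0,0,-3.8],[0,0,0]],[2.5,[0,0,0],[0,0,0]],[2.5,[0,0,0],[0,0,0]]])

```text
clock: 13.4
position: [0.5305, 0.2218, 0.3122]
ee_rot: [0.041, -3.135, -0.189]
force: [-0.5, 0.0, -2.9]
width: 0.33
gripper_force: 39.2
```

Call:
send_rows(increments=[[2.5,[-0.6,-3.7,-0.4],[0.01,-0.02,0.02]],[2.5,[-0.6,-3.7,-0.4],[0.01,-0.02,0.01]],[2.5,[-0.7,-3.7,-0.3],[0.01,-0.02,0.02]],[2.5,[-0.8,-3.6,-0.3],[0.01,-0.02,0.01]],[2.5,[-0.8,-3.6,-0.2],[0.01,-0.01,0.01]]])

```text
clock: 13.9
position: [0.5626, 0.0364, 0.3088]
ee_rot: [0.076, 3.057, 0.107]
force: [0.6, -1.0, -1.5]
width: 0.327
gripper_force: 39.2
```

Call:
send_rows(increments=[[2.5,[-0.8,-3.6,-0.2],[0.01,-0.02,0.02]],[2.5,[-0.9,-3.6,-0.1],[0.01,-0.01,0.01]],[2.5,[-0.9,-3.6,-0.1],[0.01,-0.02,0.02]],[2.5,[-1.0,-3.6,0],[0.01,-0.01,0.01]],[2.5,[-1.1,-3.6,0],[0.01,-0.02,0.02]]])

```text
clock: 14.4
position: [0.5945, -0.1467, 0.3076]
ee_rot: [0.201, 2.977, 0.033]
force: [0.5, 0.3, -1.0]
width: 0.331
gripper_force: 39.2
```

Call:
send_rows(increments=[[2.5,[-1.1,-3.6,0.1],[0.01,-0.01,0.01]],[2.5,[-1.2,-3.6,0.1],[0.02,-0.02,0.02]],[2.5,[-1.2,-3.5,0.2],[0.01,-0.01,0.01]],[2.5,[0,0,0],[0,0,0]],[2.5,[0,0,0],[0,0,0]]])

```text
clock: 14.9
position: [0.6135, -0.257, 0.3073]
ee_rot: [0.265, 2.936, -0.024]
force: [0.9, 0.6, -1.9]
width: 0.332
gripper_force: 39.2
```

Run:
```python
from h import *
p,R=pose();print(p.round(4),R.as_matrix().round(3).tolist(),arm.observe()["joints"].round(2))
c=cam("wrist");im=arm.get_image("wrist");np.savez("pics/w4.npz",im=im,K=c[0],k=c[1],R=c[2],t=c[3])
g=cv2.cvtColor(im,cv2.COLOR_RGB2GRAY)
s=arm.get_image("side");D=cam("side");u=proj(D,p);print("side tcp",u)
sc=arm.get_image("scene");S=cam("scene");v=proj(S,p);print("scene tcp",v)
np.savez("pics/s4.npz",side=s,scene=sc,u=u,v=v)
# dock mouth predicted pixels in wrist view
yw=-.183;ex=np.array([np.cos(yw),np.sin(yw),0]);ey=np.array([-ex[1],ex[0],0]);z=np.array([0,0,1]);O=np.array([.577,-.168,0])
pz=np.cos(.4363)*z-np.sin(.4363)*ex;px=np.cos(.4363)*ex+np.sin(.4363)*z
for i in range(4):
    f=O+.04*z+ey*(-.12+.08*i)+.04*pz
    print(i+1,[proj(c,f+a*px+b*ey).round(0).tolist() for a,b in((.031,-.018),(.031,.018),(-.031,.018),(-.031,-.018))])
w=np.clip(im[:230,:,::-1]*1.8,0,255).astype(np.uint8);w=cv2.resize(w,None,fx=1.56,fy=1.56)
k=lambda i,u,s=3:cv2.resize(np.clip(i[int(u[1])-25:int(u[1])+50,int(u[0])-45:int(u[0])+45,::-1]*1.8,0,255).astype(np.uint8),None,fx=s,fy=s,interpolation=cv2.INTER_CUBIC)
o=np.zeros((600,800,3),np.uint8);o[:w.shape[0],:w.shape[1]]=w;o[365:590,:270]=k(s,u);o[365:590,280:550]=k(sc,v);cv2.imwrite("pics/f.png",o)
```

```text
[ 0.6135 -0.257   0.3073] [[-0.965, 0.179, 0.19], [0.176, 0.984, -0.033], [-0.193, 0.001, -0.981]] [ 0.1   0.32  0.32  1.53 -0.16  1.12  1.85]
side tcp [304.1897438  181.48975261]
scene tcp [207.61394445 218.94233675]
1 [[211.0, 106.0], [240.0, 106.0], [240.0, 57.0], [212.0, 57.0]]
2 [[275.0, 106.0], [304.0, 106.0], [304.0, 57.0], [275.0, 57.0]]
3 [[339.0, 106.0], [368.0, 107.0], [367.0, 58.0], [339.0, 57.0]]
4 [[402.0, 107.0], [430.0, 107.0], [429.0, 59.0], [402.0, 58.0]]
```

View pics/f.png

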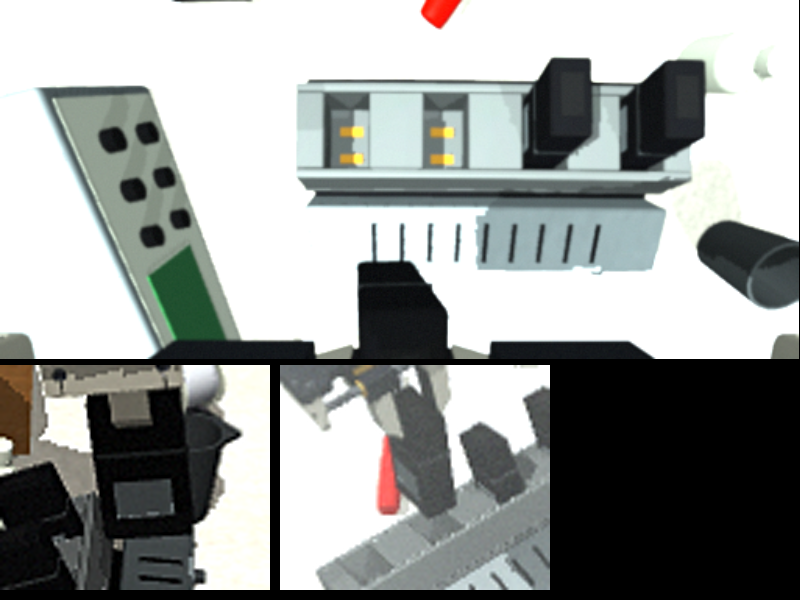

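Last view. Wrist (x1.56): the empty mouths of pockets 1 and 2 are at (325-370, 94-167) and (424-468, 94-167), with packs in pockets 3 and 4. The held pack hangs straight below the fingers with its far end at (358-447, 262-340). The prediction is a few px off, so I'll refine it numerically.

Run:
```python
from h import *
f=np.load("pics/w4.npz");g=cv2.GaussianBlur(cv2.cvtColor(f["im"],cv2.COLOR_RGB2GRAY).astype(float),(3,3),.7)
def peaks(p,o,th=9):
    d=np.gradient(p);r=[]
    for i in range(1,len(d)-1):
        if abs(d[i])>th and abs(d[i])>=abs(d[i-1]) and abs(d[i])>abs(d[i+1]):
            a,b,c=map(abs,(d[i-1],d[i],d[i+1]));r.append((round(o+i+.5*(a-c)/(a-2*b+c),1),int(d[i])))
    return r
for y in (70,76,90,98): print("row",y,peaks(g[y-1:y+2,180:320].mean(0),180))
for x in (199,222,252,286,310,): print("col",x,peaks(g[40:135,x-3:x+4].mean(1),40))
for x in (405,415,425,435): print("col",x,peaks(g[95:135,x-1:x+2].mean(1),95))
```

```text
row 70 [(np.float64(189.0), -42), (np.float64(206.9), -24), (np.float64(236.8), 20), (np.float64(270.6), -22), (np.float64(300.0), 24)]
row 76 [(np.float64(189.0), -44), (np.float64(206.8), -25), (np.float64(211.9), 10), (np.float64(226.5), 17), (np.float64(270.3), -19), (np.float64(283.3), 15), (np.float64(296.0), -20), (np.float64(300.1), 25)]
row 90 [(np.float64(188.8), -38), (np.float64(206.8), -28), (np.float64(211.9), 11), (np.float64(226.2), 18), (np.float64(237.2), 11), (np.float64(270.3), -21), (np.float64(284.2), 18), (np.float64(296.1), -20), (np.float64(300.2), 24)]
row 98 [(np.float64(188.4), -36), (np.float64(206.8), -28), (np.float64(211.7), 11), (np.float64(226.7), 18), (np.float64(237.2), 11), (np.float64(270.3), -22), (np.float64(284.1), 20), (np.float64(296.0), -20), (np.float64(300.2), 24)]
col 199 [(np.float64(50.2), -57), (np.float64(53.2), 13), (np.float64(57.0), -13), (np.float64(106.0), -15), (np.float64(109.0), 16), (np.float64(113.3), -27), (np.float64(121.9), 45), (np.float64(128.0), -18), (np.float64(132.2), 24)]
col 222 [(np.float64(50.0), -73), (np.floa
[... 783 characters left out ...]
col 310 [(np.float64(50.7), -63), (np.float64(53.8), 24), (np.float64(57.9), -12), (np.float64(60.2), 9), (np.float64(106.8), -12), (np.float64(109.6), 10), (np.float64(113.9), -26), (np.float64(122.6), -15), (np.float64(126.1), 14), (np.float64(132.2), 25)]
col 405 [(np.float64(109.3), 35), (np.float64(115.4), -24), (np.float64(123.7), -10), (np.float64(127.0), 15)]
col 415 [(np.float64(109.4), 29), (np.float64(115.6), -28), (np.float64(124.0), 45), (np.float64(128.3), -35)]
col 425 [(np.float64(102.0), 21), (np.float64(109.9), 14), (np.float64(114.4), -19), (np.float64(123.1), 40), (np.float64(133.1), -27)]
col 435 [(np.float64(96.5), 28), (np.float64(114.3), -21), (np.float64(118.7), 33)]
```

Run:
```python
from h import *
f=np.load("pics/w4.npz");c=(f["K"],float(f["k"]),f["R"],f["t"]);zl=.0763-.0131;zh=.0763+.0131
m=[]
for cl,cr,rt,rb in((206.8,237.1,58.1,108.1),(270.4,300.1,58.5,108.9)):
    cc=(cl+cr)/2;a=plane(c,(cc,rt),zl);b=plane(c,(cc,rb),zh);C=(a+b)/2
    l=plane(c,(cl,(rt+rb)/2),.0763);r=plane(c,(cr,(rt+rb)/2),.0763)
    print("front",a.round(4),"back",b.round(4),"len",np.linalg.norm(a-b).round(4),"wid",np.linalg.norm(l-r).round(4),"C",C.round(4),((l+r)/2).round(4));m.append((C+l+r)/3 if 0 else C)
d=m[1]-m[0];print("spacing",np.linalg.norm(d),"yaw",-np.arctan2(d[0],d[1]))
e1=plane(c,(199,113.3),.09);e2=plane(c,(415,115.5),.09);d=e2-e1;print("yaw edge",-np.arctan2(d[0],d[1]))
e1=plane(c,(206.8,.5*(58.3+108)),.0763);
# held pack: scene mask ; side mask info later
```

```text
front [ 0.5116 -0.2831  0.0632] back [ 0.568  -0.2933  0.0894] len 0.0631 wid 0.038 C [ 0.5398 -0.2882  0.0763] [ 0.5399 -0.2882  0.0763]
front [ 0.5263 -0.205   0.0632] back [ 0.5833 -0.2154  0.0894] len 0.0635 wid 0.0373 C [ 0.5548 -0.2102  0.0763] [ 0.5549 -0.2102  0.0763]
spacing 0.0794486950992249 yaw -0.19004309681785728
yaw edge -0.1871602422638289
```

```bash
cat > hold.py <<'E'
from h import *
def hold(im,c,p,R):
    g=cv2.cvtColor(im,cv2.COLOR_RGB2GRAY); m=(g<60).astype(np.uint8); m[:150]=0;m[216:]=0;m[:,:200]=0;m[:,310:]=0
    n,l,st,_=cv2.connectedComponentsWithStats(m);i=1+np.argmax(st[1:,4]);print("blob",st[i])
    for y in range(st[i][1],216,6):
        x=np.where(l[y]==i)[0]
        if len(x): print(y,x.min(),x.max()+1,end=" | ")
    print()
    def T(uv,x=None,z=None):
        o,v=ray(c,uv);o=R.inv().apply(o-p);v=R.inv().apply(v);s=(x-o[0])/v[0] if x is not None else (z-o[2])/v[2];return (o+s*v).round(4)
    return T
E
python3 - <<'E'
from hold import *
f=np.load("pics/w4.npz");c=(f["K"],float(f["k"]),f["R"],f["t"]);p=np.array([.6135,-.257,.3073])
R=Ro.from_rotvec([.265,2.936,-.024])
T=hold(f["im"],c,p,R)
g=cv2.cvtColor(f["im"],cv2.COLOR_RGB2GRAY)
for y in (165,168,170,174,180,186,200): print(y,g[y,222:296:3].tolist())
print(T((230,168),z=.062),T((266,168),z=.062),T((230,168),x=.0285),T((266,168),x=.0285))
E
```

```text
blob [ 229  150   58   66 2424]
150 239 258 | 156 239 259 | 162 239 259 | 168 232 264 | 174 230 268 | 180 230 272 | 186 230 277 | 192 230 281 | 198 230 286 | 204 230 287 | 210 230 287 | 
165 [173, 174, 173, 175, 173, 163, 39, 175, 173, 173, 173, 152, 69, 169, 171, 170, 170, 126, 93, 170, 167, 168, 165, 90, 131]
168 [174, 175, 170, 66, 31, 30, 10, 28, 30, 19, 14, 12, 10, 16, 103, 173, 171, 160, 146, 170, 169, 169, 168, 142, 159]
170 [173, 173, 148, 4, 7, 8, 5, 7, 7, 5, 6, 7, 5, 7, 15, 162, 172, 172, 171, 169, 171, 168, 168, 167, 167]
174 [240, 241, 194, 7, 9, 9, 6, 6, 7, 9, 7, 8, 7, 6, 8, 20, 237, 219, 219, 219, 220, 222, 230, 229, 229]
180 [243, 243, 202, 8, 8, 7, 10, 9, 10, 11, 12, 9, 13, 12, 10, 12, 10, 167, 231, 243, 243, 243, 243, 244, 244]
186 [243, 244, 174, 6, 9, 9, 8, 7, 8, 7, 10, 6, 8, 8, 10, 7, 7, 6, 20, 243, 244, 244, 243, 244, 244]
200 [244, 244, 236, 6, 11, 11, 10, 11, 10, 13, 11, 12, 11, 12, 11, 12, 9, 13, 12, 12, 11, 11, 241, 243, 244]
[ 0.0271 -0.0222  0.062 ] [0.0271 0.0075 0.062 ] [ 0.0285 -0.0214  0.0535] [0.0285 0.0073 0.0534]
```

```bash
cat > ins.py <<'E'
from h import *
yw=-.189;ex=np.array([np.cos(yw),np.sin(yw),0]);ey=np.array([-ex[1],ex[0],0]);zz=np.array([0,0,1.])
pz=np.cos(.4363)*zz-np.sin(.4363)*ex;px=np.cos(.4363)*ex+np.sin(.4363)*zz
C={1:np.array([.5398,-.2882,.0763]),2:np.array([.5550,-.2102,.0763])}
def Qt(d,pit=0): return tool(-pz,ey)*Ro.from_rotvec([0,pit,0])*Ro.from_rotvec([-d,0,0])
def tcp(i,h,d,E,dx=0,dy=0,pit=0):  # lower end of pack h above mouth of pocket i
    return C[i]+h*pz+dx*px+dy*ey-Qt(d,pit).apply(E)
E
python3 - <<'E'
from ins import *
E=[-.0005,-.0073,.062];d=.08;Q=Qt(d)
print(tcp(2,.1,d,E),tcp(2,-.04,d,E))
plan([(tcp(2,.1,d,E),Q,2.5,.03),(tcp(2,.015,d,E),Q,2.5,.03)])
E
```

```text
[ 0.48759098 -0.19494176  0.22326179] [ 0.54569991 -0.20605701  0.09637679]
[[2.5,[2.5,0.6,1.0],[-0.01,-0.04,0.0]],[2.5,[2.5,0.6,0.9],[-0.01,-0.04,0.0]],[2.5,[2.6,0.6,0.7],[-0.01,-0.04,0.0]],[2.5,[2.6,0.6,0.7],[-0.01,-0.04,0.0]],[2.5,[2.6,0.6,0.6],[-0.02,-0.04,0.0]]]
[[2.5,[2.6,0.5,0.4],[-0.01,-0.04,0.0]],[2.5,[0.0,-0.2,2.8],[-0.0,-0.0,0.0]],[2.5,[0.0,-0.2,2.8],[-0.0,-0.0,0.0]],[2.5,[0.0,-0.2,2.9],[-0.0,-0.0,0.0]]]
end [ 0.523  -0.2017  0.1462] [0.228 2.691 0.045]
```

Call:
send_rows(increments=[[2.5,[2.5,0.6,1.0],[-0.01,-0.04,0]],[2.5,[2.5,0.6,0.9],[-0.01,-0.04,0]],[2.5,[2.6,0.6,0.7],[-0.01,-0.04,0]],[2.5,[2.6,0.6,0.7],[-0.01,-0.04,0]],[2.5,[2.6,0.6,0.6],[-0.02,-0.04,0]]])

```text
clock: 15.55
position: [0.5082, -0.2043, 0.2372]
ee_rot: [0.231, 2.728, 0.036]
force: [0.9, 0.3, -1.8]
width: 0.328
gripper_force: 39.2
```

Call:
send_rows(increments=[[2.5,[2.6,0.5,0.4],[-0.01,-0.04,0]],[2.5,[0,-0.2,2.8],[0,0,0]],[2.5,[0,-0.2,2.8],[0,0,0]],[2.5,[0,-0.2,2.9],[0,0,0]],[2.5,[0,0,0],[0,0,0]]])

```text
clock: 16.05
position: [0.5227, -0.2016, 0.1439]
ee_rot: [0.228, 2.694, 0.046]
force: [-0.5, -0.3, -0.9]
width: 0.327
gripper_force: 39.2
```

Call:
send_rows(increments=[[2.5,[0,0,0],[0,0,0]],[2.5,[0,0,0],[0,0,0]]])

```text
clock: 16.25
position: [0.5236, -0.2034, 0.1482]
ee_rot: [0.229, 2.688, 0.043]
force: [-0.3, 0.7, -1.5]
width: 0.332
gripper_force: 39.2
```

Run:
```python
from hold import *
from ins import *
p,R=pose();c=cam("wrist");im=arm.get_image("wrist");np.savez("pics/w5.npz",im=im,K=c[0],k=c[1],R=c[2],t=c[3])
print(p,R.as_rotvec(),arm.observe()["joints"].round(2))
T=hold(im,c,p,R)
g=cv2.cvtColor(im,cv2.COLOR_RGB2GRAY)
for y in range(140,216,8): print(y,g[y,190:330:5].tolist())
E=[-.0005,-.0073,.062];Q=Qt(.08)
plan([(tcp(2,-.02,.08,E),Q,2.5,.012),(tcp(2,-.04,.08,E),Q,2.5,.01)])
```

```text
[ 0.52364628 -0.2034133   0.14822419] [0.2292294  2.68775892 0.04298878] [ 0.21  0.2   0.21  2.2  -0.58  0.38  2.31]
blob [ 228  154   82   62 2785]
154 301 310 | 160 229 272 | 166 229 272 | 172 228 272 | 178 229 273 | 184 229 278 | 190 229 282 | 196 229 286 | 202 229 289 | 208 229 288 | 214 230 287 | 
140 [10, 11, 10, 11, 12, 11, 8, 11, 10, 9, 8, 9, 9, 12, 13, 10, 11, 12, 11, 12, 11, 10, 10, 9, 11, 12, 13, 12]
148 [40, 42, 44, 43, 45, 46, 50, 49, 49, 50, 50, 42, 43, 43, 44, 44, 45, 44, 46, 45, 47, 46, 45, 46, 46, 48, 48, 49]
156 [143, 142, 141, 126, 124, 124, 123, 121, 119, 118, 105, 52, 56, 72, 68, 64, 63, 61, 60, 61, 59, 59, 49, 47, 48, 46, 43, 43]
164 [141, 140, 139, 136, 124, 124, 122, 121, 46, 62, 62, 61, 63, 119, 80, 58, 40, 73, 72, 71, 73, 74, 72, 62, 60, 62, 10, 8]
172 [142, 140, 138, 137, 124, 123, 121, 120, 5, 6, 5, 6, 7, 9, 10, 6, 40, 72, 72, 71, 72, 71, 71, 72, 61, 60, 41, 5]
180 [142, 140, 138, 138, 137, 122, 122, 120, 4, 7, 11, 10, 10, 12, 11, 13, 11, 61, 72, 72, 72, 71, 71, 72, 59, 61, 40, 8]
188 [140, 139, 138, 136, 135, 132, 120, 120, 9, 7, 8, 7, 10, 10, 7, 7, 8, 7, 61, 70, 70, 71, 71, 70, 69, 60, 69, 7]
196 [141, 140, 138, 137, 135, 134, 132, 122, 3, 9, 8, 9, 7, 8, 10, 8, 10, 8, 10, 40, 71, 71, 71, 91, 124, 110, 71, 11]
204 [141, 140, 140, 138, 136, 133, 132, 130, 9, 14, 12, 14, 14, 15, 13, 12, 13, 12, 15, 8, 76, 116, 124, 126, 124, 117, 78, 10]
212 [142, 141, 138, 136, 135, 133, 131, 129, 16, 15, 14, 14, 15, 14, 14, 13, 12, 11, 12, 9, 126, 124, 123, 124, 122, 116, 11, 10]
[[2.5,[0.1,-0.0,0.9],[-0.0,0.0,0.0]],[2.5,[0.0,-0.0,0.9],[-0.0,0.0,0.0]],[2.5,[0.1,-0.1,0.9],[-0.0,0.0,0.0]],[2.5,[0.0,-0.0,0.9],[-0.01,0.0,0.0]],[2.5,[0.0,-0.1,0.7],[0.0,0.0,0.0]]]
[[2.5,[0.0,-0.0,0.7],[0.0,0.0,0.0]],[2.5,[0.0,-0.1,0.6],[0.0,0.0,0.0]]]
end [ 0.5456 -0.2064  0.0968] [0.226 2.686 0.056]
```

Call:
send_rows(increments=[[2.5,[0.1,0,0.9],[0,0,0]],[2.5,[0,0,0.9],[0,0,0]],[2.5,[0,0,0],[0,0,0]],[2.5,[0,0,0],[0,0,0]]])

```text
clock: 16.7
position: [0.53, -0.2036, 0.1299]
ee_rot: [0.231, 2.69, 0.043]
force: [-0.3, 0.0, -0.8]
width: 0.329
gripper_force: 39.2
```

Run:
```python
from ins import *
o=arm.observe();p,R=pose();E=np.array([-.0005,-.0073,.062]);e=p+R.apply(E)-C[2];print(o["joints"].round(2),o["force"].round(1),"E rel px,ey,pz",(e@px).round(4),(e@ey).round(4),(e@pz).round(4), "ft",o["ft_torque"].round(2))
```

```text
[ 0.23  0.24  0.17  2.21 -0.64  0.34  2.36] [-0.3  0.  -0.8] E rel px,ey,pz -0.0002 -0.0009 -0.0029 ft [0.04 0.71 0.05]
```

Call:
send_rows(increments=[[2.5,[0,0,0.9],[0,0,0]],[2.5,[0,0,0.8],[0,0,0]],[2.5,[0,0,0],[0,0,0]]])

```text
clock: 17.0
position: [0.5374, -0.2034, 0.1137]
ee_rot: [0.23, 2.69, 0.044]
force: [0.4, -0.5, -2.6]
width: 0.329
gripper_force: 39.2
```

Call:
send_rows(increments=[[2.5,[0,-0.1,0.7],[0,0,0]],[2.5,[0,0,0.7],[0,0,0]],[2.5,[0,0,0],[0,0,0]]])

```text
clock: 17.3
position: [0.5433, -0.2047, 0.1013]
ee_rot: [0.231, 2.69, 0.044]
force: [-0.5, 0.7, -2.3]
width: 0.327
gripper_force: 39.2
```

Run:
```python
from ins import *
o=arm.observe();p,R=pose();E=np.array([-.0005,-.0073,.062]);e=p+R.apply(E)-C[2];print(o["joints"].round(2),o["force"].round(1),"E rel px,ey,pz",(e@px).round(4),(e@ey).round(4),(e@pz).round(4), "ft",o["ft_torque"].round(2))
```

```text
[ 0.29  0.31  0.09  2.21 -0.73  0.27  2.44] [-0.5  0.7 -2.3] E rel px,ey,pz -0.0002 0.0006 -0.0345 ft [ 0.05  0.77 -0.01]
```

Call:
send_rows(increments=[[2.5,[0,0,0.3],[0,0,0]],[2.5,[0,0,0.2],[0,0,0]],[2.5,[0,0,0],[0,0,0]]])

```text
clock: 17.6
position: [0.5456, -0.2048, 0.0976]
ee_rot: [0.23, 2.689, 0.043]
force: [-0.7, -0.2, -2.0]
width: 0.328
gripper_force: 39.2
```

Call:
send_rows(increments=[[2.5,[0,0,0.2],[0,0,0]],[2.5,[0,0,0],[0,0,0]]])

```text
clock: 17.8
position: [0.5464, -0.205, 0.0962]
ee_rot: [0.231, 2.689, 0.043]
force: [-1.5, -0.4, -0.2]
width: 0.326
gripper_force: 39.2
```

Run:
```python
from ins import *
o=arm.observe();p,R=pose();E=np.array([-.0005,-.0073,.062]);e=p+R.apply(E)-C[2];print(o["joints"].round(2),o["force"].round(1),"E rel px,ey,pz",(e@px).round(4),(e@ey).round(4),(e@pz).round(4), "ft",o["ft_torque"].round(2))
```

```text
[ 0.31  0.32  0.07  2.21 -0.74  0.26  2.46] [-1.5 -0.4 -0.2] E rel px,ey,pz 0.0004 0.0008 -0.0404 ft [0.08 0.83 0.01]
```

Call:
send_rows(increments=[[2.5,[0,0,0.2],[0,0,0]],[2.5,[0,0,0],[0,0,0]],[2.5,[0,0,0],[0,0,0]]])

```text
clock: 18.1
position: [0.5466, -0.2068, 0.0955]
ee_rot: [0.234, 2.687, 0.04]
force: [-16.6, -1.2, 21.4]
width: 0.332
gripper_force: 40.1
```

Call:
send_rows(increments=[[5.2,[0,0,0],[0,0,0]],[5.2,[0,0,0],[0,0,0]],[5.2,[0,0,0],[0,0,0]],[5.2,[0,0,0],[0,0,0]],[5.2,[0,0,-0.5],[0,0,0]]])

```text
clock: 18.6
position: [0.545, -0.2045, 0.0982]
ee_rot: [0.23, 2.69, 0.044]
force: [-0.3, -0.0, -0.2]
width: 0.566
gripper_force: 0.0
```

Call:
send_rows(increments=[[5.2,[0,0.1,-2],[0,0,0]],[5.2,[0,0.1,-2],[0,0,0]],[5.2,[0,0.1,-3],[0,0,0]],[5.2,[0,0.2,-4],[0,0,0]],[5.2,[0,0.2,-4],[0,0,0]]])

```text
clock: 19.1
position: [0.4805, -0.197, 0.2355]
ee_rot: [0.231, 2.69, 0.043]
force: [0.0, 0.3, 0.0]
width: 0.569
gripper_force: 0.0
```

Run:
```python
from h import *
o=arm.observe();print(o["joints"].round(2),o["force"].round(1))
s=.12;p,R=pose();y0=np.arctan2(*R.as_matrix()[[1,0],1])
f=lambda a,t=0:tool([0,np.sin(t),-np.cos(t)],[np.cos(a),np.sin(a),0])
a1=y0-1.0;a2=-np.pi/2+.02
S=plan([((.51,-.19,.28),f(y0-.3),6.5,.045),((.47,.03,.30),f(y0-1.6),6.5,.045),((.4453,.235,.28),f(a2),6.5,.045),((.4453,.242,.13),f(a2,s),6.5,.045),((.4453,.242,.067),f(a2,s),6.5,.02)])
```

```text
[ 0.08 -0.01  0.34  2.17 -0.3   0.59  2.03] [0.  0.3 0. ]
[[6.5,[-1.1,0.4,-0.7],[0.03,0.11,0.07]],[6.5,[-1.0,0.4,-0.8],[0.03,0.1,0.07]],[6.5,[-0.9,0.4,-0.9],[0.04,0.11,0.07]],[6.5,[-0.7,0.5,-1.1],[0.03,0.1,0.07]],[6.5,[1.3,1.8,-0.2],[0.0,0.0,0.13]]]
[[6.5,[1.6,1.6,-0.2],[0.0,0.0,0.13]],[6.5,[1.7,1.4,-0.2],[0.0,0.0,0.13]],[6.5,[1.9,1.2,-0.2],[0.0,0.0,0.13]],[6.5,[2.1,0.9,-0.2],[0.0,0.0,0.13]],[6.5,[2.1,0.6,-0.2],[0.0,0.0,0.13]]]
[[6.5,[2.2,0.3,-0.2],[0.0,0.0,0.13]],[6.5,[2.2,0.1,-0.2],[0.0,0.0,0.13]],[6.5,[2.3,-0.2,-0.2],[0.0,0.0,0.13]],[6.5,[2.1,-0.6,-0.2],[0.0,0.0,0.13]],[6.5,[2.0,-0.6,0.2],[0.0,-0.0,0.14]]]
[[6.5,[1.9,-0.9,0.2],[0.0,-0.0,0.14]],[6.5,[1.7,-1.1,0.2],[0.0,-0.0,0.14]],[6.5,[1.5,-1.4,0.2],[0.0,-0.0,0.14]],[6.5,[1.3,-1.6,0.2],[0.0,-0.0,0.13]],[6.5,[1.1,-1.7,0.2],[0.0,-0.0,0.14]]]
[[6.5,[0.9,-1.9,0.2],[0.0,-0.0,0.13]],[6.5,[0.6,-2.0,0.2],[0.0,-0.0,0.14]],[6.5,[0.4,-2.0,0.2],[0.0,-0.0,0.13]],[6.5,[0.1,-2.1,0.1],[0.0,-0.0,0.14]],[6.5,[-0.0,-0.2,3.8],[0.03,-0.0,-0.0]]]
[[6.5,[-0.0,-0.1,3.8],[0.03,-0.0,-0.0]],[6.5,[-0.0,0.1,3.7],[0.03,-0.0,-0.0]],[6.5,[-0.0,0.1,3.8],[0.03,-0.0,-0.0]],[6.5,[-0.0,0.2,1.6],[0.0,-0.0,-0.0]],[6.5,[-0.0,0.2,1.5],[0.0,-0.0,-0.0]]]
[[6.5,[-0.0,0.2,1.6],[0.0,-0.0,-0.0]],[6.5,[-0.1,0.2,1.5],[0.0,-0.0,-0.0]]]
end [0.4448 0.2417 0.0671] [-3.023e+00 -2.500e-02 -3.000e-03]
```

Call:
send_rows(increments=[[6.5,[-1.1,0.4,-0.7],[0.03,0.11,0.07]],[6.5,[-1.0,0.4,-0.8],[0.03,0.1,0.07]],[6.5,[-0.9,0.4,-0.9],[0.04,0.11,0.07]],[6.5,[-0.7,0.5,-1.1],[0.03,0.1,0.07]],[6.5,[1.3,1.8,-0.2],[0,0,0.13]]])

```text
clock: 19.6
position: [0.5103, -0.1689, 0.281]
ee_rot: [0.899, 2.999, -0.002]
force: [-0.4, 0.6, -0.0]
width: 0.71
gripper_force: 0.0
```

Call:
send_rows(increments=[[6.5,[1.6,1.6,-0.2],[0,0,0.13]],[6.5,[1.7,1.4,-0.2],[0,0,0.13]],[6.5,[1.9,1.2,-0.2],[0,0,0.13]],[6.5,[2.1,0.9,-0.2],[0,0,0.13]],[6.5,[2.1,0.6,-0.2],[0,0,0.13]]])

```text
clock: 20.1
position: [0.4853, -0.0569, 0.2905]
ee_rot: [1.811, 2.553, 0.01]
force: [0.7, 1.4, 0.6]
width: 0.709
gripper_force: 0.0
```

Call:
send_rows(increments=[[6.5,[2.2,0.3,-0.2],[0,0,0.13]],[6.5,[2.2,0.1,-0.2],[0,0,0.13]],[6.5,[2.3,-0.2,-0.2],[0,0,0.13]],[6.5,[2.1,-0.6,-0.2],[0,0,0.13]],[6.5,[2.0,-0.6,0.2],[0,0,0.14]]])

```text
clock: 20.6
position: [0.4659, 0.0512, 0.2965]
ee_rot: [2.542, 1.829, 0.016]
force: [0.5, 0.0, -0.6]
width: 0.707
gripper_force: 0.0
```

Call:
send_rows(increments=[[6.5,[1.9,-0.9,0.2],[0,0,0.14]],[6.5,[1.7,-1.1,0.2],[0,0,0.14]],[6.5,[1.5,-1.4,0.2],[0,0,0.14]],[6.5,[1.3,-1.6,0.2],[0,0,0.13]],[6.5,[1.1,-1.7,0.2],[0,0,0.14]]])

```text
clock: 21.1
position: [0.4522, 0.1527, 0.2857]
ee_rot: [3.015, 0.862, 0.019]
force: [-0.1, -0.0, 1.1]
width: 0.707
gripper_force: 0.0
```

Call:
send_rows(increments=[[6.5,[0.9,-1.9,0.2],[0,0,0.13]],[6.5,[0.6,-2.0,0.2],[0,0,0.14]],[6.5,[0.4,-2.0,0.2],[0,0,0.13]],[6.5,[0.1,-2.1,0.1],[0,0,0.14]],[6.5,[0,0,0],[0,0,0]]])

```text
clock: 21.6
position: [0.4418, 0.2376, 0.278]
ee_rot: [3.14, 0.035, 0.02]
force: [0.0, -0.2, -0.5]
width: 0.712
gripper_force: 0.0
```

Run:
```python
from h import *
o=arm.observe();print(o["joints"].round(2),o["force"].round(1),pose()[0])
s=.12;a2=-np.pi/2+.02
f=lambda a,t=0:tool([0,np.sin(t),-np.cos(t)],[np.cos(a),np.sin(a),0])
c=cam("wrist");g=cv2.cvtColor(arm.get_image("wrist"),cv2.COLOR_RGB2GRAY);np.savez("pics/w6.npz",im=g,K=c[0],k=c[1],R=c[2],t=c[3])
q=[proj(c,(.4453+a,.2415+b,.105)) for a,b in((-.028,-.015),(.028,.015))];print(q)
S=plan([((.4453,.242,.13),f(a2,s),6.5,.045),((.4453,.242,.067),f(a2,s),6.5,.02)])
```

```text
[-0.81  0.16  0.24  1.77 -0.03  1.2  -2.11] [ 0.  -0.2 -0.5] [0.44183743 0.23762156 0.27804155]
[array([266.30537236, 195.98994959]), array([242.26505961, 149.46424952])]
[[6.5,[0.0,-0.2,3.7],[0.03,-0.0,0.0]],[6.5,[0.0,-0.0,3.7],[0.03,-0.0,0.0]],[6.5,[0.1,0.1,3.7],[0.03,-0.0,0.0]],[6.5,[0.0,0.1,3.7],[0.03,-0.01,0.01]],[6.5,[0.0,0.2,1.6],[0.0,0.0,-0.0]]]
[[6.5,[0.0,0.2,1.6],[0.0,0.0,-0.0]],[6.5,[0.0,0.2,1.5],[0.0,0.0,-0.0]],[6.5,[0.0,0.2,1.6],[0.0,0.0,-0.0]]]
end [0.4452 0.2416 0.0668] [-3.024e+00 -2.600e-02 -1.000e-03]
```

Call:
send_rows(increments=[[6.5,[0,-0.2,3.7],[0.03,0,0]],[6.5,[0,0,3.7],[0.03,0,0]],[6.5,[0.1,0.1,3.7],[0.03,0,0]],[6.5,[0,0.1,3.7],[0.03,-0.01,0.01]],[6.5,[0,0.2,1.6],[0,0,0]]])

```text
clock: 22.15
position: [0.4448, 0.2381, 0.1116]
ee_rot: [-3.025, -0.021, 0.002]
force: [0.6, -0.1, 0.1]
width: 0.709
gripper_force: 0.0
```

Call:
send_rows(increments=[[6.5,[0,0.2,1.6],[0,0,0]],[6.5,[0,0.2,1.5],[0,0,0]],[6.5,[0,0.2,1.6],[0,0,0]],[6.5,[0,0,0],[0,0,0]],[6.5,[0,0,0],[0,0,0]]])

```text
clock: 22.65
position: [0.4461, 0.2399, 0.0673]
ee_rot: [-3.024, -0.022, -0.002]
force: [0.1, -0.5, 0.7]
width: 0.71
gripper_force: 0.0
```

Call:
send_rows(increments=[[2.5,[0,0,0],[0,0,0]],[2.5,[0,0,0],[0,0,0]],[2.5,[0,0,0],[0,0,0]],[2.5,[0,0,0],[0,0,0]],[2.5,[0,0,0],[0,0,0]]], force=30)

```text
clock: 23.15
position: [0.446, 0.241, 0.0671]
ee_rot: [-3.023, -0.022, -0.003]
force: [-0.3, -1.9, 3.5]
width: 0.33
gripper_force: 29.9
```

Call:
send_rows(increments=[[2.5,[0,0,0],[0,0,0]],[2.5,[0,0,0],[0,0,0]]], force=40)

```text
clock: 23.35
position: [0.4461, 0.2408, 0.0671]
ee_rot: [-3.023, -0.021, -0.003]
force: [0.0, -1.0, 5.0]
width: 0.326
gripper_force: 39.7
```

Run:
```python
from ins import *
p,R=pose();Q=tool(np.sin(.2)*ex-np.cos(.2)*zz,-ey)
plan([(p+[0,0,.06],R,2.5,.02),(p+[0,-.02,.245],R,2.5,.04),((.50,-.20,.31),Q,2.5,.04)])
```

```text
[[2.5,[0.0,-0.2,-2.0],[0.0,0.0,0.0]],[2.5,[0.0,-0.3,-2.0],[0.0,0.0,0.0]],[2.5,[0.0,-0.2,-2.0],[0.0,0.0,0.0]],[2.5,[0.0,-0.0,-3.7],[0.0,0.0,0.0]],[2.5,[0.0,-0.1,-3.7],[0.0,0.0,0.0]]]
[[2.5,[0.0,-0.0,-3.7],[0.0,0.0,0.0]],[2.5,[0.0,-0.1,-3.7],[0.0,0.0,0.0]],[2.5,[0.0,-0.0,-3.8],[0.0,0.0,0.0]],[2.5,[0.4,3.8,-0.4],[-0.01,0.02,0.02]],[2.5,[0.5,3.8,-0.4],[-0.01,0.02,0.02]]]
[[2.5,[0.6,3.8,-0.3],[-0.01,0.02,0.02]],[2.5,[0.7,3.8,-0.3],[-0.01,0.02,0.02]],[2.5,[0.8,3.8,-0.2],[-0.01,0.02,0.02]],[2.5,[0.9,3.7,-0.2],[-0.01,0.02,0.01]],[2.5,[0.9,3.8,-0.1],[-0.02,0.02,0.02]]]
[[2.5,[1.0,3.7,-0.0],[-0.01,0.02,0.01]],[2.5,[1.0,3.7,0.0],[-0.02,0.02,0.02]],[2.5,[1.0,3.7,0.1],[-0.01,0.02,0.01]],[2.5,[1.1,3.7,0.2],[-0.02,0.01,0.02]]]
end [ 0.4998 -0.1999  0.3096] [ 3.091 -0.296  0.309]
```

Call:
send_rows(increments=[[2.5,[0,-0.2,-2.0],[0,0,0]],[2.5,[0,-0.3,-2.0],[0,0,0]],[2.5,[0,-0.2,-2.0],[0,0,0]],[2.5,[0,0,-3.7],[0,0,0]],[2.5,[0,-0.1,-3.7],[0,0,0]]])

```text
clock: 23.85
position: [0.4447, 0.2323, 0.2012]
ee_rot: [-3.025, -0.021, 0.001]
force: [-0.1, 0.7, -1.8]
width: 0.329
gripper_force: 39.3
```

Call:
send_rows(increments=[[2.5,[0,0,-3.7],[0,0,0]],[2.5,[0,-0.1,-3.7],[0,0,0]],[2.5,[0,0,-3.8],[0,0,0]],[2.5,[0.4,3.8,-0.4],[-0.01,0.02,0.02]],[2.5,[0.5,3.8,-0.4],[-0.01,0.02,0.02]]])

```text
clock: 24.35
position: [0.455, 0.144, 0.3123]
ee_rot: [-3.042, 0.041, -0.062]
force: [0.9, -0.7, -3.2]
width: 0.327
gripper_force: 39.3
```

Call:
send_rows(increments=[[2.5,[0.6,3.8,-0.3],[-0.01,0.02,0.02]],[2.5,[0.7,3.8,-0.3],[-0.01,0.02,0.02]],[2.5,[0.8,3.8,-0.2],[-0.01,0.02,0.02]],[2.5,[0.9,3.7,-0.2],[-0.01,0.02,0.01]],[2.5,[0.9,3.8,-0.1],[-0.02,0.02,0.02]]])

```text
clock: 24.85
position: [0.4799, -0.0491, 0.3099]
ee_rot: [-3.091, 0.194, -0.206]
force: [1.0, 0.6, -2.7]
width: 0.328
gripper_force: 39.3
```

Call:
send_rows(increments=[[2.5,[1.0,3.7,0],[-0.01,0.02,0.01]],[2.5,[1.0,3.7,0],[-0.02,0.02,0.02]],[2.5,[1.0,3.7,0.1],[-0.01,0.02,0.01]],[2.5,[0,0,0],[0,0,0]],[2.5,[0,0,0],[0,0,0]]])

```text
clock: 25.35
position: [0.4941, -0.1618, 0.3092]
ee_rot: [3.114, -0.267, 0.295]
force: [-0.3, 1.2, -2.5]
width: 0.324
gripper_force: 39.3
```

Run:
```python
from hold import *
from ins import *
p,R=pose();c=cam("wrist");im=arm.get_image("wrist");print(p,arm.observe()["joints"].round(2))
np.savez("pics/w7.npz",im=im,K=c[0],k=c[1],R=c[2],t=c[3],p=p,r=R.as_rotvec())
T=hold(im,c,p,R);g=cv2.cvtColor(im,cv2.COLOR_RGB2GRAY)
for y in range(146,214,6): print(y,g[y,206:310:4].tolist())
F=C[2]-.04*pz
print("pack2 top corners",[proj(c,F+.1*pz+a*px+b*ey).round(1).tolist() for a,b in((-.028,-.015),(-.028,.015),(.028,.015),(.028,-.015))])
print("nominal lower end",[proj(c,p+R.apply([.0285,y,.062])).round(1).tolist() for y in(-.015,.015)])
```

```text
[ 0.49405846 -0.16178493  0.30921621] [-0.32  0.04  0.59  1.85 -0.06  1.07 -1.45]
blob [ 200  150  110   66 4179]
150 212 304 | 156 212 303 | 162 213 303 | 168 213 302 | 174 200 302 | 180 215 301 | 186 231 285 | 192 236 285 | 198 232 285 | 204 229 287 | 210 229 286 | 
146 [68, 69, 19, 20, 20, 18, 17, 16, 17, 45, 120, 120, 120, 67, 68, 67, 67, 49, 13, 24, 24, 24, 24, 24, 23, 122]
152 [67, 67, 21, 23, 22, 21, 21, 22, 11, 42, 108, 120, 120, 68, 66, 67, 68, 55, 8, 22, 22, 21, 23, 21, 23, 118]
158 [67, 67, 13, 18, 20, 27, 27, 23, 15, 38, 108, 116, 120, 66, 67, 67, 66, 51, 10, 22, 29, 27, 30, 24, 32, 110]
164 [67, 66, 17, 15, 16, 27, 27, 22, 13, 45, 108, 108, 109, 67, 67, 68, 66, 42, 10, 22, 29, 29, 28, 22, 50, 109]
170 [72, 73, 23, 15, 17, 22, 26, 22, 11, 110, 108, 51, 20, 16, 18, 18, 17, 17, 7, 15, 28, 28, 28, 23, 56, 88]
176 [212, 194, 86, 14, 16, 19, 28, 23, 41, 165, 11, 8, 12, 8, 7, 10, 11, 13, 10, 7, 27, 29, 29, 22, 61, 60]
182 [242, 243, 175, 12, 14, 19, 23, 22, 156, 62, 11, 9, 10, 11, 10, 10, 10, 12, 12, 5, 20, 22, 22, 20, 238, 242]
188 [243, 243, 244, 241, 242, 241, 241, 237, 16, 11, 8, 10, 10, 11, 9, 11, 13, 12, 9, 9, 228, 243, 244, 243, 241, 242]
194 [242, 242, 243, 242, 243, 243, 244, 47, 9, 10, 10, 9, 10, 12, 8, 11, 9, 10, 10, 8, 238, 243, 240, 240, 239, 243]
200 [240, 242, 243, 243, 242, 245, 36, 11, 12, 13, 13, 12, 10, 11, 11, 12, 11, 11, 12, 9, 236, 243, 239, 241, 240, 239]
206 [243, 243, 243, 242, 243, 239, 11, 14, 15, 15, 13, 16, 15, 15, 15, 13, 15, 16, 16, 13, 60, 94, 236, 239, 243, 243]
212 [243, 243, 243, 243, 243, 242, 10, 16, 13, 14, 13, 13, 16, 16, 14, 15, 14, 14, 16, 12, 92, 87, 223, 235, 242, 241]
pack2 top corners [[300.2, 186.2], [276.6, 185.7], [278.6, 143.6], [303.9, 144.1]]
nominal lower end [[239.8, 164.4], [276.3, 164.4]]
```

```bash
cat >> ins.py <<'E'
def Qf(d): return tool(-pz,-ey)*Ro.from_rotvec([-d,0,0])
def tcpf(i,h,d,E): return C[i]+h*pz-Qf(d).apply(E)
E
python3 - <<'E'
from hold import *
from ins import *
f=np.load("pics/w7.npz");c=(f["K"],float(f["k"]),f["R"],f["t"]);p=f["p"];R=Ro.from_rotvec(f["r"])
T=hold(f["im"],c,p,R)
g=cv2.cvtColor(f["im"],cv2.COLOR_RGB2GRAY)
print(g[164:176,266].tolist(),g[171,240:256].tolist(),g[190,280:292].tolist())
r=.5+164+np.argmin(np.diff(g[164:176,266].astype(int)));print(r)
for u in ((249.5,r),(284.8,r)): print(T(u,z=.062),T(u,x=.0285))
E=[0,.0073,.062];d=-.08;Q=Qf(d)
plan([(tcpf(1,.1,d,E),Q,2.5,.03),(tcpf(1,.015,d,E),Q,2.5,.03)],start=pose())
E
```

```text
blob [ 200  150  110   66 4179]
150 212 304 | 156 212 303 | 162 213 303 | 168 213 302 | 174 200 302 | 180 215 301 | 186 231 285 | 192 236 285 | 198 232 285 | 204 229 287 | 210 229 286 | 
[68, 67, 67, 66, 58, 41, 18, 9, 9, 11, 9, 10] [72, 107, 114, 114, 114, 115, 114, 110, 94, 54, 26, 10, 10, 10, 10, 7] [10, 8, 11, 7, 34, 144, 240, 244, 242, 241, 241, 241]
169.5
[ 0.0243 -0.007   0.062 ] [ 0.0285 -0.0064  0.0368]
[0.0243 0.0221 0.062 ] [0.0285 0.0197 0.0367]
[[2.5,[-0.4,2.3,1.6],[0.01,0.05,0.0]],[2.5,[-0.4,2.3,1.6],[0.01,0.05,0.0]],[2.5,[-0.5,2.4,1.6],[0.01,0.05,0.0]],[2.5,[-0.6,2.3,1.5],[0.01,0.05,0.0]],[2.5,[-0.7,2.4,1.4],[0.02,0.05,0.01]]]
[[2.5,[-0.0,0.2,2.8],[-0.0,-0.0,-0.0]],[2.5,[-0.0,0.3,2.9],[-0.0,-0.0,-0.0]],[2.5,[-0.0,0.2,2.8],[-0.0,-0.0,-0.0]]]
end [ 0.5082 -0.2798  0.1467] [-3.016  0.263 -0.681]
```

Run:
```python
from ins import *
E=[-.0018,.0075,.062];d=-.08;Q=Qf(d)
plan([(tcpf(1,.1,d,E),Q,2.5,.03),(tcpf(1,.015,d,E),Q,2.5,.03)])
```

```text
[[2.5,[-0.3,2.3,1.6],[0.01,0.05,0.0]],[2.5,[-0.4,2.3,1.6],[0.01,0.05,0.0]],[2.5,[-0.5,2.4,1.6],[0.01,0.05,0.0]],[2.5,[-0.6,2.3,1.5],[0.01,0.05,0.0]],[2.5,[-0.6,2.4,1.4],[0.02,0.05,0.01]]]
[[2.5,[-0.0,0.2,2.8],[-0.0,-0.0,-0.0]],[2.5,[-0.0,0.2,2.8],[-0.0,-0.0,-0.0]],[2.5,[-0.0,0.3,2.9],[-0.0,-0.0,-0.0]]]
end [ 0.5101 -0.2801  0.1472] [-3.016  0.263 -0.681]
```

Call:
send_rows(increments=[[2.5,[-0.3,2.3,1.6],[0.01,0.05,0]],[2.5,[-0.4,2.3,1.6],[0.01,0.05,0]],[2.5,[-0.5,2.4,1.6],[0.01,0.05,0]],[2.5,[-0.6,2.3,1.5],[0.01,0.05,0]],[2.5,[-0.6,2.4,1.4],[0.02,0.05,0.01]]])

```text
clock: 25.9
position: [0.4756, -0.2697, 0.226]
ee_rot: [-3.018, 0.257, -0.676]
force: [1.7, 1.8, -1.8]
width: 0.33
gripper_force: 39.3
```

Call:
send_rows(increments=[[2.5,[0,0.2,2.8],[0,0,0]],[2.5,[0,0.2,2.8],[0,0,0]],[2.5,[0,0.3,2.9],[0,0,0]],[2.5,[0,0,0],[0,0,0]],[2.5,[0,0,0],[0,0,0]]])

```text
clock: 26.4
position: [0.5106, -0.2767, 0.149]
ee_rot: [-3.019, 0.259, -0.67]
force: [-1.4, -0.8, -2.1]
width: 0.324
gripper_force: 39.3
```

```bash
cat > chk.py <<'E'
from ins import *
E=np.array([-.0018,.0075,.062]);d=-.08
o=arm.observe();p,R=pose();e=p+R.apply(E)-C[1]
print(o["joints"].round(2),o["force"].round(1),"E rel px,ey,pz",(e@px).round(4),(e@ey).round(4),(e@pz).round(4),"rot err",(R.inv()*Qf(d)).as_rotvec().round(3))
E
python3 - <<'E'
from chk import *
plan([(tcpf(1,-.005,d,E),Qf(d),2.5,.01)])
c=cam("wrist");im=arm.get_image("wrist");g=cv2.cvtColor(im,cv2.COLOR_RGB2GRAY)
print("mouth px",[proj(c,C[1]+a*px+b*ey).round(0).tolist() for a,b in((.031,-.018),(.031,.018))],"pack end",[proj(c,p+R.apply([.0265,y,.062])).round(0).tolist() for y in(-.0075,.0225)])
for y in range(140,190,5): print(y,g[y,226:310:4].tolist())
E
```

```text
[ 0.05  0.28  0.63  2.15 -0.86  0.56 -0.41] [-1.4 -0.8 -2.1] E rel px,ey,pz 0.0005 0.0034 0.0166 rot err [-0.001  0.006 -0.001]
[[2.5,[-0.0,0.2,0.7],[-0.0,0.0,-0.0]],[2.5,[-0.0,0.2,0.7],[-0.0,0.0,-0.0]],[2.5,[-0.1,0.1,0.7],[-0.0,0.01,-0.0]]]
end [ 0.5178 -0.2814  0.1292] [-3.016  0.259 -0.686]
mouth px [[293.0, 162.0], [251.0, 161.0]] pack end [[249.0, 167.0], [285.0, 167.0]]
140 [54, 53, 55, 53, 52, 52, 51, 53, 53, 52, 52, 53, 55, 53, 55, 53, 52, 54, 54, 54, 53]
145 [44, 45, 44, 44, 45, 46, 45, 45, 46, 45, 46, 46, 46, 46, 44, 45, 47, 47, 47, 46, 47]
150 [66, 66, 66, 67, 66, 65, 69, 69, 68, 69, 68, 67, 68, 69, 69, 68, 68, 68, 67, 65, 68]
155 [143, 143, 144, 145, 143, 143, 143, 142, 142, 143, 143, 143, 142, 142, 143, 142, 141, 142, 141, 140, 140]
160 [105, 106, 107, 107, 107, 108, 108, 109, 110, 111, 111, 111, 111, 113, 113, 114, 114, 115, 113, 113, 115]
165 [125, 126, 125, 126, 126, 125, 119, 42, 61, 62, 61, 61, 61, 61, 61, 61, 59, 98, 126, 125, 128]
170 [125, 124, 126, 127, 126, 127, 80, 26, 46, 48, 50, 33, 29, 28, 41, 62, 59, 101, 128, 126, 128]
175 [126, 126, 122, 111, 71, 41, 13, 12, 13, 12, 10, 14, 13, 14, 13, 59, 58, 103, 125, 126, 126]
180 [113, 103, 71, 71, 59, 13, 13, 12, 13, 13, 11, 13, 14, 13, 14, 57, 58, 107, 125, 127, 128]
185 [71, 73, 72, 69, 38, 41, 40, 33, 31, 32, 32, 35, 33, 33, 58, 63, 56, 109, 126, 127, 126]
```

Run:
```python
from chk import *
c=cam("wrist");im=arm.get_image("wrist");g=cv2.cvtColor(im,cv2.COLOR_RGB2GRAY)
for x in (254,260,266,272,278): print(x,g[160:184,x].tolist())
f=np.load("pics/w5.npz");g5=cv2.cvtColor(f["im"],cv2.COLOR_RGB2GRAY);print("first pack, same stage")
for x in (236,242,248,254,260): print(x,g5[150:184,x].tolist())
def T(uv,z):
    o,v=ray(c,uv);o=R.inv().apply(o-p);v=R.inv().apply(v);return (o+(z-o[2])/v[2]*v).round(4)
for r in (170,171,172,173): print(r,T((266,r),.062))
```

```text
[ 0.05  0.28  0.63  2.15 -0.86  0.56 -0.41] [-0.4 -0.2 -2.2] E rel px,ey,pz 0.0015 0.0028 0.0173 rot err [-0.001  0.004 -0.001]
254 [120, 109, 79, 44, 37, 36, 42, 45, 46, 44, 26, 15, 14, 13, 13, 14, 13, 11, 13, 13, 11, 11, 15, 18]
260 [120, 109, 81, 57, 59, 61, 62, 62, 62, 54, 33, 17, 13, 11, 13, 12, 10, 13, 13, 12, 14, 11, 11, 20]
266 [123, 111, 82, 58, 58, 61, 61, 64, 77, 82, 46, 17, 12, 13, 11, 11, 11, 12, 13, 13, 13, 11, 11, 18]
272 [123, 112, 84, 60, 59, 61, 62, 61, 62, 52, 30, 14, 13, 13, 10, 13, 12, 13, 14, 13, 14, 13, 14, 19]
278 [123, 111, 85, 62, 61, 62, 62, 61, 62, 52, 30, 14, 14, 13, 13, 11, 13, 12, 14, 14, 10, 13, 13, 20]
first pack, same stage
236 [105, 117, 118, 121, 127, 128, 117, 93, 73, 64, 62, 62, 61, 62, 62, 61, 51, 26, 9, 7, 9, 9, 8, 9, 7, 7, 8, 10, 9, 5, 10, 14, 20, 15]
242 [59, 62, 62, 60, 59, 57, 52, 55, 66, 63, 61, 62, 61, 62, 61, 61, 52, 27, 8, 6, 8, 8, 6, 7, 8, 8, 9, 8, 7, 7, 9, 18, 21, 16]
248 [60, 63, 62, 61, 60, 58, 52, 52, 59, 63, 62, 62, 61, 62, 62, 62, 51, 23, 9, 6, 7, 7, 7, 7, 8, 8, 8, 8, 7, 7, 11, 18, 18, 12]
254 [66, 71, 71, 70, 71, 70, 72, 87, 113, 120, 118, 119, 120, 119, 119, 116, 93, 39, 8, 7, 7, 7, 8, 8, 10, 7, 7, 4, 5, 7, 12, 20, 24, 12]
260 [66, 71, 72, 71, 72, 69, 68, 70, 73, 73, 73, 73, 73, 76, 80, 95, 91, 42, 9, 6, 9, 6, 10, 6, 8, 9, 7, 7, 4, 6, 11, 17, 19, 12]
170 [0.0239 0.0066 0.062 ]
171 [0.0231 0.0066 0.062 ]
172 [0.0223 0.0066 0.062 ]
173 [0.0214 0.0066 0.062 ]
```

```bash
sed -i 's/E=np.array(\[-.0018/E=np.array([-.0035/' chk.py
python3 - <<'E'
from chk import *
plan([(tcpf(1,-.004,d,E),Qf(d),2.5,.008)])
E
```

```text
[ 0.05  0.28  0.63  2.15 -0.86  0.56 -0.41] [-0.5 -0.6 -2.3] E rel px,ey,pz 0.0003 0.0026 0.0178 rot err [-0.     0.003 -0.001]
[[2.5,[-0.0,0.1,0.7],[-0.0,0.0,-0.0]],[2.5,[-0.0,0.2,0.7],[-0.0,0.0,-0.0]],[2.5,[-0.0,0.1,0.7],[-0.0,0.0,-0.0]]]
end [ 0.5194 -0.2815  0.1314] [-3.018  0.26  -0.675]
```

Call:
send_rows(increments=[[2.5,[0,0.1,0.7],[0,0,0]],[2.5,[0,0.2,0.7],[0,0,0]],[2.5,[0,0.1,0.7],[0,0,0]],[2.5,[0,0,0],[0,0,0]],[2.5,[0,0,0],[0,0,0]]])

```text
clock: 27.0
position: [0.5189, -0.2818, 0.1298]
ee_rot: [-3.019, 0.261, -0.673]
force: [0.2, 0.1, -1.2]
width: 0.327
gripper_force: 39.3
```

Run:
```python
from chk import *
plan([(tcpf(1,-.038,d,E),Qf(d),2.5,.008)])
```

```text
[ 0.09  0.33  0.59  2.15 -0.94  0.54 -0.34] [ 0.2  0.1 -1.2] E rel px,ey,pz -0.0009 -0.0001 -0.0047 rot err [ 0.     0.005 -0.002]
[[2.5,[0.0,0.1,0.7],[0.0,0.0,-0.0]],[2.5,[0.0,0.0,0.7],[0.0,0.0,-0.0]],[2.5,[0.0,0.1,0.6],[0.0,0.0,-0.0]],[2.5,[0.0,0.0,0.7],[0.0,0.0,-0.0]],[2.5,[0.1,0.1,0.6],[0.0,0.0,-0.0]]]
end [ 0.5333 -0.2849  0.1001] [-3.019  0.261 -0.673]
```

Inside the mouth with no contact force, so I'll continue.

Call:
send_rows(increments=[[2.5,[0,0.1,0.7],[0,0,0]],[2.5,[0.1,0,0.7],[0,0,0]],[2.5,[0,0,0],[0,0,0]]])

```text
clock: 27.3
position: [0.526, -0.2824, 0.1168]
ee_rot: [-3.019, 0.26, -0.672]
force: [0.1, -1.1, -2.0]
width: 0.327
gripper_force: 39.3
```

Call:
send_rows(increments=[[2.5,[0,0.1,0.6],[0,0,0]],[2.5,[0,0,0.7],[0,0,0]],[2.5,[0,0,0],[0,0,0]]])

```text
clock: 27.6
position: [0.5312, -0.2834, 0.1049]
ee_rot: [-3.019, 0.26, -0.672]
force: [-0.6, 0.9, -2.3]
width: 0.324
gripper_force: 39.3
```

Call:
send_rows(increments=[[2.5,[0,0,0.5],[0,0,0]],[2.5,[0,0,0],[0,0,0]],[2.5,[0,0,0],[0,0,0]]])

```text
clock: 27.9
position: [0.5332, -0.2838, 0.1013]
ee_rot: [-3.019, 0.261, -0.673]
force: [0.6, -0.5, -2.7]
width: 0.327
gripper_force: 39.3
```

```bash
python3 chk.py
```

```text
[ 0.14  0.39  0.52  2.15 -1.05  0.5  -0.24] [ 0.6 -0.5 -2.7] E rel px,ey,pz 0.0002 0.0005 -0.0366 rot err [-0.     0.004 -0.001]
```

Call:
send_rows(increments=[[2.5,[0,0,0.3],[0,0,0]],[2.5,[0,0,0],[0,0,0]],[2.5,[0,0,0],[0,0,0]]])

```text
clock: 28.2
position: [0.5346, -0.2838, 0.0987]
ee_rot: [-3.019, 0.261, -0.673]
force: [0.7, 0.5, -1.3]
width: 0.329
gripper_force: 39.3
```

Call:
send_rows(increments=[[2.5,[0,0,0.1],[0,0,0]],[2.5,[0,0,0],[0,0,0]],[2.5,[0,0,0],[0,0,0]]])

```text
clock: 28.5
position: [0.535, -0.2839, 0.0979]
ee_rot: [-3.019, 0.261, -0.674]
force: [-0.7, -0.3, -0.7]
width: 0.326
gripper_force: 39.3
```

Call:
send_rows(increments=[[2.5,[0,0,0.15],[0,0,0]],[2.5,[0,0,0],[0,0,0]],[2.5,[0,0,0],[0,0,0]]])

```text
clock: 28.8
position: [0.5347, -0.2843, 0.0973]
ee_rot: [-3.018, 0.262, -0.675]
force: [-13.0, 3.5, 16.3]
width: 0.326
gripper_force: 39.8
```

```bash
python3 chk.py
```

```text
[ 0.15  0.4   0.51  2.15 -1.07  0.5  -0.22] [-13.    3.5  16.3] E rel px,ey,pz -0.0 0.0003 -0.0409 rot err [-0.     0.003 -0.002]
```

Call:
send_rows(increments=[[5.2,[0,0,0],[0,0,0]],[5.2,[0,0,0],[0,0,0]],[5.2,[0,0,0],[0,0,0]],[5.2,[0,0,0],[0,0,0]],[5.2,[0,0,-0.5],[0,0,0]]])

```text
clock: 29.3
position: [0.5335, -0.2835, 0.1006]
ee_rot: [-3.019, 0.26, -0.672]
force: [-1.0, 0.1, -0.5]
width: 0.563
gripper_force: 0.0
```

Call:
send_rows(increments=[[5.2,[0,-0.1,-2],[0,0,0]],[5.2,[0,-0.1,-2],[0,0,0]],[5.2,[0,-0.1,-3],[0,0,0]],[5.2,[0,-0.2,-4],[0,0,0]],[5.2,[0,-0.2,-4],[0,0,0]]])

```text
clock: 29.8
position: [0.4695, -0.2771, 0.2379]
ee_rot: [-3.02, 0.262, -0.671]
force: [0.9, 0.4, 1.0]
width: 0.565
gripper_force: 0.0
```

Call:
send_rows(increments=[[5.2,[-2,-2,-3],[0,-0.1,0]],[5.2,[-2,-2,-3],[0,-0.1,0]],[5.2,[-2,-2,-2],[0,-0.05,0]],[5.2,[0,0,0],[0,0,0]],[5.2,[0,0,0],[0,0,0]]])

```text
clock: 30.3
position: [0.4006, -0.2103, 0.2943]
ee_rot: [-3.055, 0.245, -0.312]
force: [0.1, 0.0, 0.2]
width: 0.562
gripper_force: 0.0
```

Run:
```python
from ins import *
o=arm.observe();print(o["position"].round(3),o["joints"].round(2),o["force"].round(1))
for n in("scene","side","wrist"):
    c=cam(n);g=cv2.cvtColor(arm.get_image(n),cv2.COLOR_RGB2GRAY);C1,d=C[1],(C[2]-C[1])
    # dark-mask top extents around each pack vs prediction of a seated pack
    for i in range(4):
        F=C1+d*i-.04*pz
        q=np.array([proj(c,F+h*pz+a*px+b*ey) for h in(.1,.045) for a in(-.028,.028) for b in(-.015,.015)])
        lo=q.min(0);hi=q.max(0)
        x0,y0=(lo-8).astype(int);x1,y1=(hi+8).astype(int)
        if x0<0 or y0<0 or x1>511 or y1>383: print(n,i+1,"out");continue
        m=g[y0:y1,x0:x1]<(28 if n!="wrist" else 35)
        M=np.zeros(g.shape,np.uint8);cv2.fillConvexPoly(M,cv2.convexHull(q.astype(np.int32)),1)
        k=M[y0:y1,x0:x1]>0
        out=cv2.dilate(M,np.ones((7,7)))[y0:y1,x0:x1]>0
        ys,xs=np.where(m&out);
        print(n,i+1,"pred",lo.round(0),hi.round(0),"dark rows/cols",(ys.min()+y0,ys.max()+y0,xs.min()+x0,xs.max()+x0) if len(ys) else None,"fill in",m[k].mean().round(2),"ring",m[out&~k].mean().round(2))
```

```text
[ 0.401 -0.21   0.294] [-0.26 -0.09  0.71  1.99 -0.08  1.05 -1.25] [0.1 0.  0.2]
scene 1 pred [175. 237.] [198. 265.] dark rows/cols None fill in 0.0 ring 0.0
scene 2 pred [198. 224.] [221. 251.] dark rows/cols None fill in 0.0 ring 0.0
scene 3 pred [221. 212.] [243. 238.] dark rows/cols None fill in 0.0 ring 0.0
scene 4 pred [242. 200.] [264. 225.] dark rows/cols None fill in 0.0 ring 0.0
side 1 pred [239. 252.] [275. 285.] dark rows/cols (np.int64(249), np.int64(288), np.int64(235), np.int64(278)) fill in 0.93 ring 0.34
side 2 pred [245. 227.] [279. 259.] dark rows/cols (np.int64(224), np.int64(261), np.int64(247), np.int64(282)) fill in 0.91 ring 0.5
side 3 pred [251. 206.] [282. 236.] dark rows/cols (np.int64(202), np.int64(238), np.int64(251), np.int64(284)) fill in 0.92 ring 0.51
side 4 pred [256. 187.] [285. 216.] dark rows/cols (np.int64(189), np.int64(218), np.int64(256), np.int64(288)) fill in 0.85 ring 0.26
wrist 1 pred [299.  65.] [331. 120.] dark rows/cols (np.int64(63), np.int64(122), np.int64(296), np.int64(328)) fill in 0.92 ring 0.29
wrist 2 pred [233.  64.] [263. 118.] dark rows/cols (np.int64(63), np.int64(120), np.int64(231), np.int64(264)) fill in 0.91 ring 0.34
wrist 3 pred [165.  64.] [206. 117.] dark rows/cols (np.int64(64), np.int64(119), np.int64(167), np.int64(207)) fill in 0.88 ring 0.26
wrist 4 pred [101.  64.] [151. 116.] dark rows/cols (np.int64(64), np.int64(118), np.int64(104), np.int64(153)) fill in 0.85 ring 0.22
```

All four packs, including the two originals, match the predicted seated outline in the side and wrist views. The arm is clear, so I'll hand the job in.

```bash
python3 -c "
from cell import arm
print(arm.sign_off())"
```

```text
the job is handed in; nothing more can be done
None
```

The flap is open, and both spare packs are seated on the floors of pockets 1 and 2 and released, with the arm clear and the job handed in at about 30 s of the 70 s; I did not re-check the bystanders with the cameras, but nothing but the flap and the spares was touched that I could tell.

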